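Sugar pot from behind the tall bottles

ROBOT

A 7-joint arm with a two-finger parallel gripper is mounted at the origin on the work surface. World frame = base frame: x ahead of the robot, y to its left, z up, the work surface at z = 0. Lengths are in m, angles in degrees, forces in N, time in s.
With the tool pointing down it reaches from about 0.425 to 0.875 m from the base axis. Payload 4.7 kg.
Tool frame: the origin (TCP) lies midway between the tips of the shut fingers; the grasp point (between the pads) lies 19 mm behind it; z points along the fingers, y is the line along which they close (so a half turn about z gives the same grasp; the last joint's range is limited). The gripper opens to 87 mm and grips with 3 to 60 N. Pads are 19 mm wide; open, the fingers measure 117 mm over their backs; the gripper's body (75 mm by 190 mm) begins 51 mm behind the grasp point.
Start: joints at [71.625, 18.392, -4.016, 83.108, 1.295, 78.541, -3.26], TCP at [0.214, -0.614, 0.223] pointing down, gripper open.
Joint ranges: [-163.93, 163.93], [-17.29, 119.83], [-79.2, 71.16], [3.27, 140.29], [-89.18, 269.18], [5.43, 117.66], [-154.24, 154.24]. Speed limits (degrees/s): [147.25, 147.25, 180, 180, 180, 180, 180].

INTERFACE

Orientations are given as [roll, pitch, yaw] about the fixed x, y, z axes, in that order (R = Rz(yaw) Ry(pitch) Rx(roll)).
In Python, from cell import env gives the robot as it stands.
- The arm moves only by the tool step_arm, never from a script. Its argument "moves" is a list of rows, each an object with "dp": the shift along the tool's x, y, z in mm, a list of three; "dr": the turn, a rotation vector about the tool's x, y, z in rad, a list of three; "fingers": the closure, from 0 (fully open) to 1 (shut). In form: [{"dp": [dx, dy, dz], "dr": [ax, ay, az], "fingers": fingers}, ...]. A call has exactly 5 rows; each row shifts and turns the commanded pose from where the row before left it, along the tool's axes as they then stand; what a row does not reach is not made up. A row lasts 1/8 s, in which the tool goes at most 62.5 mm and 10.7 degrees, less where a joint would pass 70% of its speed; a pose out of reach is approached as far as the arm can. A call with a gripper value outside its range is refused whole. The fingers move at their own pace and stop on an object; "squeeze" is the grip in N (left out, the last holds). Time passes only in rows, so rows that do not move let the fingers close, or fill a call up. It gives the time, the measured TCP pose, the force, the opening and the grip force at its end, in the units of the state.
- env.get_obs(): the state, without advancing time (a new reading comes with each control period).
- env.read_camera(name): name is "scene" or "top" or "wrist"; returns the picture (400x640x3 uint8, red, green, blue); there is no depth.
- env.camera_model(name): a dict with "fx", "fy", "cx", "cy" (pixels), "R" (3x3) and "t" (3): a world point X has camera coordinates R X + t. Camera axes: x right, y down, z forward; pixel columns grow to the right and rows downward; lengths in m; the calibration is good to about 2 mm. The wrist camera is an equidistant fisheye: a pixel r from the principal point sees the ray r / f radians off the axis. A picture is of the moment at which its call begins: read the wrist's pose just before it. camera_model takes no time and is no camera call; for the wrist camera it gives the pose at the moment of the call.
- env.sign_off(): hands the job in; it is judged then, once.
The state is a dict: "time_s": time; "qpos": joint angles; "joint_velocities": joint speeds; "effort": joint torques, N m; "tool_pos": TCP position; "tool_rot": TCP orientation; "force": force on the tool from outside, world axes, zero at the start; "wrist_torque": the same for the moment, N m; "grip_width": finger opening in m; "grasp_force": force on a finger pad.
Only numpy, scipy, OpenCV 4.12 (cv2) and the standard library are available. Lean on these libraries where they do the work, as an engineer would, in place of code of your own. Each camera call takes 0.05 s, during which the arm holds its last target. There are 200 camera calls.

TASK

The sugar pot for the tea tray stands at the back of the wire condiment caddy, behind the oil bottle, the pepper mill and the tall canister: move these three onto the chopping board, and once all three stand there, fetch the sugar pot and set it on the middle of the coaster beside the mug. Then put the bottle, the mill and the canister back, each in the very spot in the caddy where it stood at the start. Keep everything upright, set things down rather than dropping them, and leave the mug where it is.

Things in the scene. Friction and masses are not known exactly. Their poses are not given: they have to be found in the camera images.
- oil_bottle: Dark green glass oil bottle, paper label, black cap; loose, round, 212 mm tall, up to 0.75 kg. Body 64 mm across up to 122 mm height, tapering to a neck 28 mm across from 152 mm; cap 32 mm across from 174 to 212 mm, the place to grip. Origin at the centre of its underside, z up. At the start in any of the three spots of the caddy's front row.
- pepper_mill: Dark wooden pepper mill, loose, round, 204 mm tall. Foot 56 mm across, waist 36 mm at 70 to 85 mm height, 50 mm across at 130 to 140 mm; cylindrical head 47 mm across from 145 to 190 mm height (the place to grip), small steel ball on top. Origin at the centre of its underside, z up. At the start in any of the three spots of the caddy's front row.
- canister: Tall straight brushed-metal canister with a black lid, loose, round, 190 mm tall, 58 mm across (lid 58 mm across too, from 165 to 190 mm height). Origin at the centre of its underside, z up. At the start in any of the three spots of the caddy's front row.
- sugar_pot: Squat white ceramic sugar pot with a white lid, loose, round, 58 mm across; its body 60 mm tall (grip it there), lid from 60 to 70 mm height, a little round knob on it up to 80 mm. Origin at the centre of its underside, z up. At the start alone in the back of the caddy, a few mm behind the front row and about 20 mm from the wire back.
- caddy: Wire condiment caddy, fixed. Beech base 176 (x) by 260 mm (y), 12 mm thick; low chrome rail 40 mm above the worktop along the front (-x) and sides, wire back 115 mm high on +x; 6 mm wires at x = +-83, y = +-125 mm. Front row at about x = -39, y = -76, 0, 76 mm; sugar pot behind at x = 30 mm, y -18 to 18 mm. Origin: centre of the base's underside, on the worktop, z up.
- board: Wooden chopping board lying on the worktop, fixed, 280 mm (x) by 150 mm (y), 18 mm thick: the side area, where the three tall things wait; anywhere on it will do, there is room for them in a row along x. Origin at the centre of its underside, z up.
- coaster: Round cork coaster, fixed, 96 mm across, 6 mm thick, on the tea tray; its upper face is 11 mm above the worktop. Origin at the centre of its underside, z up. The white tea tray (235 by 150 mm, rim 16 mm high) also carries the mug, 104 mm from the coaster's centre along the tray's long side, which is the coaster's x axis.
- mug: Blue ceramic mug, loose, 78 mm across, 90 mm tall, standing on the tea tray beside the coaster, to be left alone. Origin at the centre of its underside; its handle points along its +y.
Mind the look-alikes: they are no part of the job. Several things have the shape of the pepper_mill; the one meant has the colours described above.

How it is judged (in metres and radians):
On the way, in this order (a step that is already met when the one before it is completed fails the run):
1. the bottle, the mill and the canister all stand released and upright on the chopping board (x of oil_bottle in the frame of board between -0.14 and 0.14 m and y of oil_bottle in the frame of board between -0.075 and 0.075 m and z of oil_bottle in the frame of board between 0.012 and 0.024 m and angle between each of oil_bottle, pepper_mill, canister's own z axis and vertical below 0.12 rad and linear speed of each of oil_bottle, pepper_mill, canister below 0.03 m/s and contact force between the fingers and oil_bottle below 0.1 N and x of pepper_mill in the frame of board between -0.14 and 0.14 m and y of pepper_mill in the frame of board between -0.075 and 0.075 m and z of pepper_mill in the frame of board between 0.012 and 0.024 m and contact force between the fingers and pepper_mill below 0.1 N and x of canister in the frame of board between -0.14 and 0.14 m and y of canister in the frame of board between -0.075 and 0.075 m and z of canister in the frame of board between 0.012 and 0.024 m and contact force between the fingers and canister below 0.1 N), for 0.2 s.
2. the sugar pot stands released on the middle of the coaster while the three still wait on the board (all of step 1 and horizontal distance between sugar_pot and coaster below 0.015 m and z of sugar_pot in the frame of coaster between 0.002 and 0.012 m and angle between sugar_pot's own z axis and vertical below 0.12 rad and linear speed of sugar_pot below 0.03 m/s and contact force between the fingers and sugar_pot below 0.1 N), for 0.2 s.
At the end, for the whole second after the job is handed in: The sugar pot stands upright and at rest on the coaster, its centre within 15 mm of the coaster's, and the bottle, the mill and the canister stand upright and at rest in the caddy, each within 15 mm of where it stood at the start (horizontal distance between sugar_pot and coaster below 0.015 m and z of sugar_pot in the frame of coaster between 0.002 and 0.012 m and angle between each of sugar_pot, oil_bottle, pepper_mill, canister's own z axis and vertical below 0.12 rad and linear speed of each of sugar_pot, oil_bottle, pepper_mill, canister below 0.03 m/s and contact force between the fingers and sugar_pot below 0.1 N and distance of each of oil_bottle, pepper_mill, canister from where it was at the start of the episode below 0.015 m and angular speed of each of oil_bottle, pepper_mill, canister below 0.3 rad/s); the robot touches nothing.
It fails at once if the mug is disturbed (moved over 25 mm or tipped) (distance of mug from where it was at the start of the episode above 0.025 m or angle between mug's own z axis and vertical above 0.5 rad).
It fails at once if the bottle, mill, canister or sugar pot is tipped beyond 35 degrees (angle between any of oil_bottle, pepper_mill, canister, sugar_pot's own z axis and vertical above 0.61 rad).
It fails at once if one of the four is let go of in the air, more than some 30 mm above its support ((height (world z) of oil_bottle above 0.05 m and contact force between anything else and oil_bottle below 0.02 N) or (height (world z) of pepper_mill above 0.05 m and contact force between anything else and pepper_mill below 0.02 N) or (height (world z) of canister above 0.05 m and contact force between anything else and canister below 0.02 N) or (height (world z) of sugar_pot above 0.05 m and contact force between anything else and sugar_pot below 0.02 N)).
It also fails if it takes over 144 s, if anything falls off the work surface, if the arm or the gripper's body presses on something with over 40 N, if the wrist force passes 120 N, or if a joint passes its speed limit or range.

## Working session

There is one attempt and no reset: what is moved stays moved. The work goes in short steps, Python scripts to look and compute and a tool call to move; the robot and the scene stay as the last step left them, time stands still between calls to the robot, and variables do not carry over. Pictures are saved under pics/ and viewed, at most 14 in all, crops included, and the job is handed in when it is done.

Besides the shell and the picture viewer there is one more tool, called after "Emit:" as name([rows], argument=value, ...), one row to a line, values as JSON. step_arm: Moves the arm, as the interface text tells. Its arguments: {"type":"object","properties":{"moves":{"type":"array","items":{"type":"object","properties":{"dp":{"type":"array","items":{"type":"number"}},"dr":{"type":"array","items":{"type":"number"}},"fingers":{"type":"number"}}}},"squeeze":{"type":"number"}},"required":["moves"]}

```bash
mkdir -p pics; ls
python3 - <<'E'
from cell import env
import cv2
for n in("scene","top"):
    im=env.read_camera(n); cv2.imwrite(f"pics/{n}0.png",im[:,:,::-1])
    m=env.camera_model(n); print(n,{k:(v if not hasattr(v,'tolist') else v.tolist()) for k,v in m.items()})
o=env.get_obs(); print(o)
E
```

```text
pics
scene {'fx': 495.7032919612456, 'fy': 495.7032919612456, 'cx': 320.3048639032767, 'cy': 206.51875762255938, 'R': [[0.8477118922597153, 0.530444672048337, -0.0036052207956179527], [0.38260570734327476, -0.616127439998456, -0.6884764704688908], [-0.3674199510503007, 0.5822503135048372, -0.7252497169897507]], 't': [-0.4140658158994903, -0.16983037710128374, 1.3516839833113539]}
top {'fx': 462.8511696802034, 'fy': 462.8511696802034, 'cx': 322.530458638098, 'cy': 191.75372604533607, 'R': [[-0.0013315606262036866, -0.9999674998636162, 0.007951488087625592], [-0.9823167044021656, -0.0001807229778491316, -0.18722675981726913], [0.18722211193864588, -0.008060183354873794, -0.982284538331699]], 't': [-0.030487893702924145, 0.47428122788447163, 1.1161907245767506]}
{'time_s': 0.1, 'qpos': array([71.62576567, 18.43568403, -4.01676229, 83.16880895,  1.29390726,
       78.5395977 , -3.25985058]), 'joint_velocities': array([ 0.0003251 , -0.02348046, -0.02878671, -0.26775685,  0.02837111,
       -0.07711047,  0.03359658]), 'effort': array([ 1.27294002e-04, -4.92570090e+01, -4.05418044e-01, -3.13400495e+01,
       -6.41066954e-02,  3.94306169e-02,  6.34714911e-05]), 'tool_pos': array([ 0.21338127, -0.61345254,  0.2215533 ]), 'tool_rot': array([-1.79901085e+02,  3.96620941e-03,  1.91849516e+01]), 'force': array([-0.2737397 ,  0.15358828, -0.91576326]), 'wrist_torque': array([0.02961552, 0.01967424, 0.0060205 ]), 'grasp_force': 0.0, 'grip_width': 0.08716356247418777}
```

View pics/scene0.png

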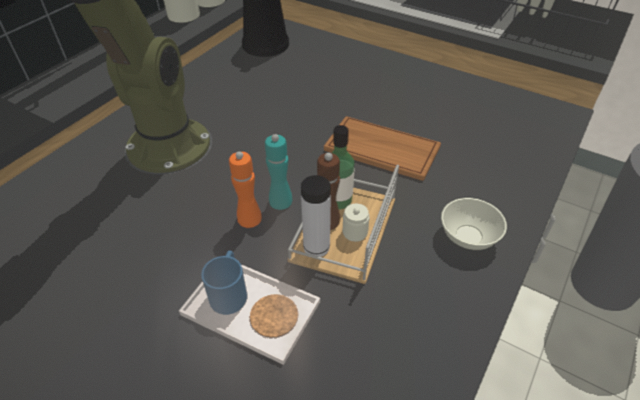

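View pics/top0.png

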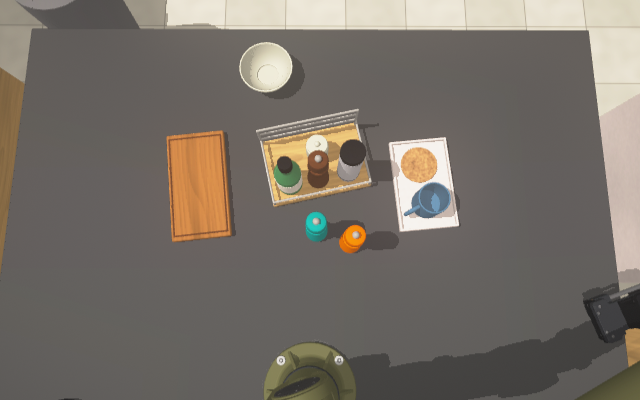

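The scene view shows the white/black canister (316,215), the dark mill (328,190), the bottle (342,165) and the pot (356,222). The top view shows the bottle cap (285,163), mill ball (318,158), lid (352,150), pot (317,147), coaster (420,165), and board (199,186). The orange and teal mills are look-alikes. I'll zoom in next so I can measure accurately.

```bash
cat > h.py <<'E'
import numpy as np, cv2
def ray(m,u,v):
    d=np.array([(u-m["cx"])/m["fx"],(v-m["cy"])/m["fy"],1.0]); R=np.array(m["R"]); t=np.array(m["t"])
    return -R.T@t, R.T@d
def onplane(m,u,v,z):
    c,d=ray(m,u,v); return c+d*(z-c[2])/d[2]
def proj(m,X):
    p=np.array(m["R"])@np.array(X)+np.array(m["t"]); return np.array([m["fx"]*p[0]/p[2]+m["cx"],m["fy"]*p[1]/p[2]+m["cy"]])
E
python3 - <<'E'
import cv2,numpy as np
t=cv2.imread("pics/top0.png"); s=cv2.imread("pics/scene0.png")
a=cv2.resize(t[105:210,255:375],None,fx=5,fy=5,interpolation=cv2.INTER_CUBIC)
g=np.clip(a.astype(float)*1.0,0,255).astype(np.uint8)
g=(255*(g/255.)**0.6).astype(np.uint8)
cv2.imwrite("pics/topz.png",g)
b=cv2.resize(s[115:285,280:410],None,fx=3.5,fy=3.5,interpolation=cv2.INTER_CUBIC)
b=(255*(b/255.)**0.6).astype(np.uint8)
cv2.imwrite("pics/scz.png",b)
E
```

```text
(no output)
```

View pics/topz.png

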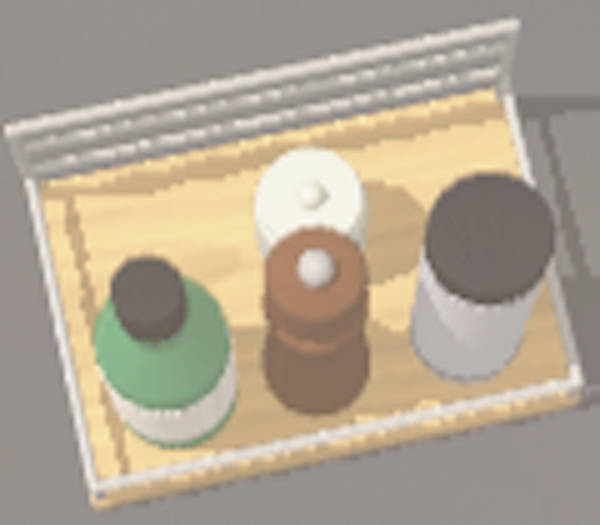

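View pics/scz.png

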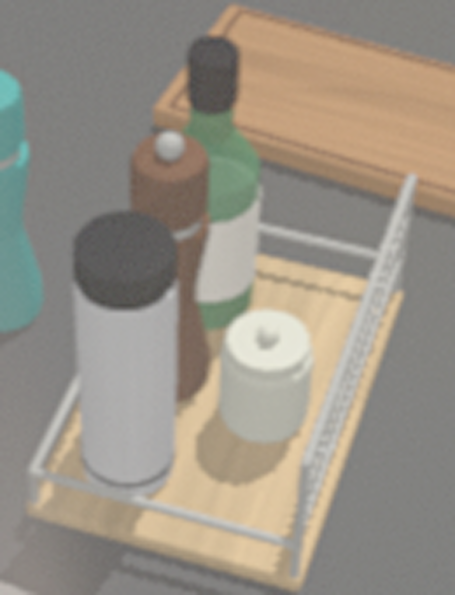

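Zoomed in, the top-view positions are bottle cap centre (284.2,163.2), mill ball (317.8,158), canister lid (352.6,151.8) and pot knob (317.2,143.2). The scene-view positions are ball (328.2,156.4), knob (356.2,210.6), lid (315.4,184.1) and bottle cap (340.6,131).

Run:
```python
from cell import env
from h import *
T=env.camera_model("top");S=env.camera_model("scene")
for n,ut,us,z in (("bottle",(284.2,163.2),(340.6,131.2),.224),("mill",(317.8,158.0),(328.2,156.4),.211),("can",(352.6,151.8),(315.4,184.1),.202),("pot",(317.2,143.2),(356.2,210.6),.088)):
    a=onplane(T,*ut,z);b=onplane(S,*us,z)
    c1,d1=ray(T,*ut);c2,d2=ray(S,*us)
    k=np.linalg.lstsq(np.c_[d1,-d2],c2-c1,rcond=None)[0]
    print(n,a.round(4),b.round(4),"tri",((c1+k[0]*d1+c2+k[1]*d2)/2).round(4), "gap",np.linalg.norm(c1+k[0]*d1-c2-k[1]*d2).round(4))
t=cv2.imread("pics/top0.png");s=cv2.imread("pics/scene0.png")
for nm,im,M in(("top",t,T),("scene",s,S)):
    H=cv2.cvtColor(im,cv2.COLOR_BGR2HSV)
    def blob(lo,hi,roi,name,z,shape):
        m=cv2.inRange(H,lo,hi); q=np.zeros_like(m); x0,y0,x1,y1=roi; q[y0:y1,x0:x1]=m[y0:y1,x0:x1]
        q=cv2.morphologyEx(q,cv2.MORPH_CLOSE,np.ones((5,5)))
        c=max(cv2.findContours(q,0,1)[0],key=cv2.contourArea)
        if shape=="r":
            P=np.array([onplane(M,*p[0],z)[:2] for p in cv2.convexHull(c)],np.float32)
            r=cv2.minAreaRect(P*1000); print(nm,name,r)
        else:
            P=np.array([onplane(M,*p[0],z)[:2] for p in c],np.float32); print(nm,name,cv2.fitEllipse(P*1000))
    rb={"top":(150,120,245,250),"scene":(310,100,460,190)}[nm]; blob((3,90,40),(25,255,255),rb,"board",.018,"r")
    rc={"top":(395,140,445,190),"scene":(240,285,310,345)}[nm]; blob((3,70,40),(25,255,255),rc,"coaster",.011,"e")
    if nm=="top": blob((3,60,70),(30,255,255),(255,105,375,210),"caddybase",.012,"r")
    rm={"top":(400,170,460,230),"scene":(195,250,250,320)}[nm]; blob((95,80,30),(125,255,255),rm,"mug",.09,"e")
    rt={"top":(380,130,470,240),"scene":(170,250,330,360)}[nm]; blob((0,0,150),(180,60,255),rt,"tray",.016,"r")
```

```text
bottle [0.5023 0.0526 0.224 ] [0.511  0.0448 0.224 ] tri [0.5051 0.0538 0.2154] gap 0.0016
mill [ 0.5173 -0.0192  0.211 ] [ 0.5229 -0.0238  0.211 ] tri [ 0.5192 -0.0188  0.2055] gap 0.0012
can [ 0.5338 -0.0958  0.202 ] [ 0.5389 -0.0969  0.202 ] tri [ 0.536  -0.0951  0.1985] gap 0.0029
pot [ 0.5878 -0.0174  0.088 ] [ 0.592  -0.0205  0.088 ] tri [ 0.5897 -0.017   0.0833] gap 0.0012
top board ((498.3658142089844, 288.8179931640625), (281.332275390625, 151.99826049804688), 6.38900089263916)
top coaster ((553.7303466796875, -282.3960876464844), (92.7298355102539, 93.32168579101562), 11.998358726501465)
top caddybase ((555.8468017578125, -12.321701049804688), (179.32858276367188, 259.2851257324219), 12.532088279724121)
top mug ((445.57366943359375, -288.10821533203125), (65.23081970214844, 102.05433654785156), 24.538902282714844)
top tray ((502.3415222167969, -290.0001525878906), (238.31375122070312, 153.639404296875), 5.375171661376953)
scene board ((504.7760314941406, 279.6600341796875), (280.0488586425781, 164.12884521484375), 6.5575761795043945)
scene coaster ((558.6531982421875, -285.5443420410156), (91.84947967529297, 93.0848617553711), 28.473777770996094)
scene mug ((461.3630676269531, -284.0755310058594), (37.617183685302734, 78.31900024414062), 52.44099807739258)
scene tray ((532.3331298828125, -291.9681396484375), (187.13568115234375, 155.23818969726562), 5.506304740905762)
```

Emit:
step_arm([
  {"dp":[0,0,-40],"dr":[0,0,-0.18],"fingers":0},
  {"dp":[0,0,-40],"dr":[0,0,-0.18],"fingers":0},
  {"dp":[0,0,-40],"dr":[0,0,-0.18],"fingers":0},
  {"dp":[0,0,-40],"dr":[0,0,-0.18],"fingers":0},
  {"dp":[0,0,-40],"dr":[0,0,-0.18],"fingers":0},
], squeeze=20)

```text
time_s: 0.72
tool_pos: [0.2135, -0.6137, 0.4234]
tool_rot: [-180.0, -0.0, 71.1]
force: [0.6, -0.6, 0.2]
grip_width: 0.0874
grasp_force: 0.0
```

Emit:
step_arm([
  {"dp":[0,0,0],"dr":[0,0,-0.18],"fingers":0},
  {"dp":[0,0,0],"dr":[0,0,-0.18],"fingers":0},
  {"dp":[0,0,0],"dr":[0,0,-0.18],"fingers":0},
  {"dp":[37,30,0],"dr":[0,0,0],"fingers":0},
  {"dp":[37,30,0],"dr":[0,0,0],"fingers":0},
])

```text
time_s: 1.35
tool_pos: [0.2575, -0.5284, 0.4214]
tool_rot: [180.0, -0.1, 101.6]
force: [0.7, 0.4, -0.2]
grip_width: 0.0871
grasp_force: 0.0
```

Emit:
step_arm([
  {"dp":[37,30,0],"dr":[0,0,0],"fingers":0},
  {"dp":[37,30,0],"dr":[0,0,0],"fingers":0},
  {"dp":[37,30,0],"dr":[0,0,0],"fingers":0},
  {"dp":[37,30,0],"dr":[0,0,0],"fingers":0},
  {"dp":[0,0,0],"dr":[0,0,0],"fingers":0},
])

```text
time_s: 1.98
tool_pos: [0.3475, -0.356, 0.4232]
tool_rot: [180.0, 0.0, 102.1]
force: [-0.6, -1.2, 0.7]
grip_width: 0.0871
grasp_force: 0.0
```

Run:
```python
from cell import env
import cv2,pickle
m=env.camera_model("wrist");im=env.read_camera("wrist");cv2.imwrite("pics/w1.png",im[:,:,::-1]);pickle.dump(m,open("w1.pkl","wb"))
o=env.get_obs();print(m,o["tool_pos"],o["tool_rot"],o["qpos"])
```

```text
{'fx': 309.70691628693146, 'fy': 309.70691628693146, 'cx': 321.49191025344606, 'cy': 207.29768361953933, 'R': array([[ 0.97754361,  0.21072351,  0.00202475],
       [ 0.20131872, -0.93666846,  0.28657106],
       [ 0.06228378, -0.27972809, -0.95805685]]), 't': array([-0.26448363, -0.49504837,  0.46236149])} [ 0.34570934 -0.35856109  0.42282032] [-1.79980040e+02  5.97723788e-02  1.01894772e+02] [ 66.92790926  -0.55892974 -23.58282282  82.19837681  -0.17495652
  98.27611024  55.21553296]
```

View pics/w1.png

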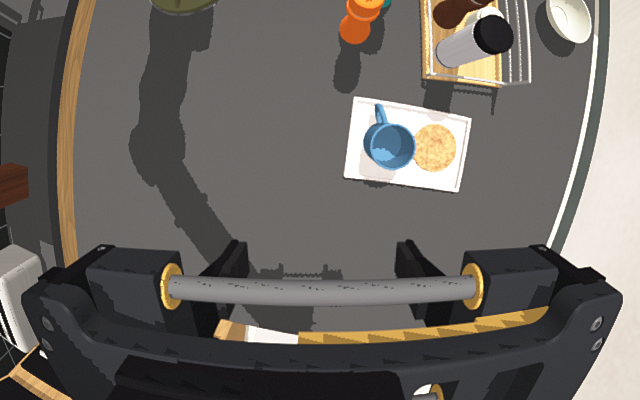

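The wrist view shows the coaster at about (435,147), the mug at (390,146) and the canister lid at (493,33).

Emit:
step_arm([
  {"dp":[30,45,0],"dr":[0,0,0],"fingers":0},
  {"dp":[30,45,0],"dr":[0,0,0],"fingers":0},
  {"dp":[30,45,0],"dr":[0,0,0],"fingers":0},
  {"dp":[30,45,0],"dr":[0,0,0],"fingers":0},
  {"dp":[0,0,0],"dr":[0,0,0],"fingers":0},
])

```text
time_s: 2.65
tool_pos: [0.4988, -0.203, 0.4217]
tool_rot: [180.0, -0.1, 102.1]
force: [-0.3, -0.3, -0.2]
grip_width: 0.087
grasp_force: 0.0
```

```bash
cat >> h.py <<'E'
def fray(m,u,v):
    x,y=(u-m["cx"])/m["fx"],(v-m["cy"])/m["fy"]; th=np.hypot(x,y); s=np.sin(th)/max(th,1e-9)
    d=np.array([x*s,y*s,np.cos(th)]); R=np.array(m["R"]); return -R.T@np.array(m["t"]), R.T@d
def fplane(m,u,v,z):
    c,d=fray(m,u,v); return c+d*(z-c[2])/d[2]
def mask(im,lo,hi,roi,k=5):
    H=cv2.cvtColor(im,cv2.COLOR_BGR2HSV); m=cv2.inRange(H,lo,hi); q=np.zeros_like(m); x0,y0,x1,y1=roi
    q[y0:y1,x0:x1]=m[y0:y1,x0:x1]; q=cv2.morphologyEx(q,cv2.MORPH_CLOSE,np.ones((k,k)))
    return max(cv2.findContours(q,0,1)[0],key=cv2.contourArea)[:,0]
def fitc(m,c,z): return cv2.fitEllipse(np.array([fplane(m,*p,z)[:2]*1000 for p in c],np.float32))
E
python3 - <<'E'
from cell import env
from h import *
import pickle
im=cv2.imread("pics/w1.png");m=pickle.load(open("w1.pkl","rb"))
print(fitc(m,mask(im,(3,50,60),(28,255,255),(410,115,465,180)),.011))
o=env.get_obs();m=env.camera_model("wrist");im=env.read_camera("wrist");cv2.imwrite("pics/w2.png",im[:,:,::-1]);pickle.dump(m,open("w2.pkl","wb"))
print(o["tool_pos"],o["tool_rot"])
E
```

```text
((555.9972534179688, -282.2340393066406), (88.22407531738281, 93.90101623535156), 10.825273513793945)
[ 0.49884062 -0.20301472  0.42170739] [ 1.79972434e+02 -1.49672688e-01  1.02077123e+02]
```

View pics/w2.png

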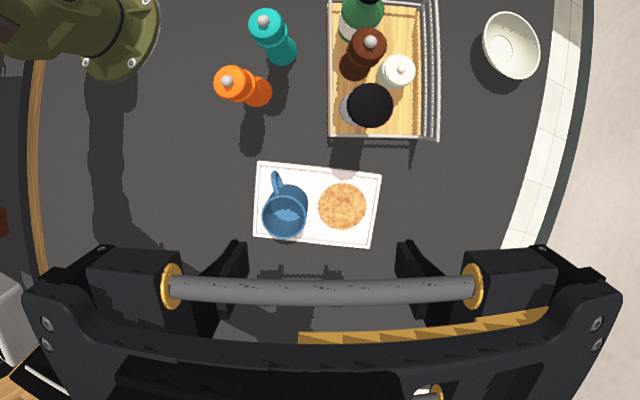

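In this view the coaster is at (342,206), the canister lid at (369,106), the mill ball at (371,42) and the pot knob at (401,70).

Run:
```python
from h import *
import pickle
im=cv2.imread("pics/w2.png");m=pickle.load(open("w2.pkl","rb"))
print("coaster",fitc(m,mask(im,(3,50,60),(28,255,255),(312,178,372,236)),.011))
print("lid",fitc(m,mask(im,(0,0,0),(180,255,50),(342,78,397,132),3),.202))
print("ball",fplane(m,371,42,.211).round(4),"knob",fplane(m,401,70,.088).round(4))
```

```text
coaster ((555.3887329101562, -281.6403503417969), (92.30416107177734, 92.76481628417969), 163.86463928222656)
lid ((535.6713256835938, -96.67024230957031), (53.24570846557617, 55.86281967163086), 119.05442810058594)
ball [ 0.5194 -0.0201  0.211 ] knob [ 0.5892 -0.0181  0.088 ]
```

Emit:
step_arm([
  {"dp":[50,15,0],"dr":[0,0,0],"fingers":0},
  {"dp":[50,15,0],"dr":[0,0,0],"fingers":0},
  {"dp":[50,15,0],"dr":[0,0,0],"fingers":0},
  {"dp":[30,14,0],"dr":[0,0,0],"fingers":0},
  {"dp":[0,0,0],"dr":[0,0,0],"fingers":0},
])

```text
time_s: 3.32
tool_pos: [0.518, -0.0174, 0.4226]
tool_rot: [-180.0, 0.0, 101.8]
force: [-0.2, 0.1, 0.6]
grip_width: 0.0872
grasp_force: 0.0
```

Run:
```python
from cell import env
from h import *
import pickle
o=env.get_obs();m=env.camera_model("wrist");im=env.read_camera("wrist");cv2.imwrite("pics/w3.png",im[:,:,::-1]);pickle.dump(m,open("w3.pkl","wb"))
print(o["tool_pos"],o["tool_rot"])
```

```text
[ 0.51800601 -0.01737206  0.42260604] [-1.79999078e+02  2.50118081e-02  1.01787285e+02]
```

View pics/w3.png

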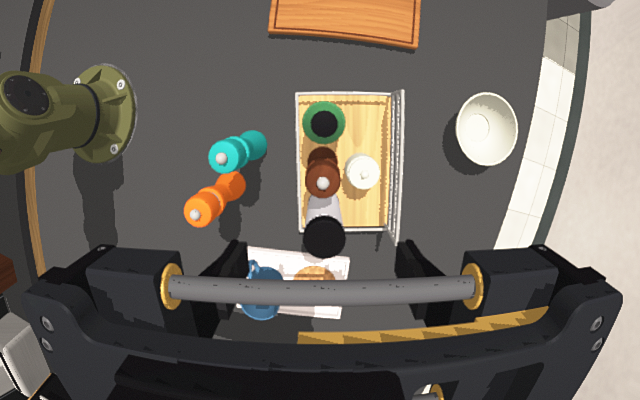

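The bottle cap is at (324,124), the mill ball at (323,184), the pot knob at (364,175) and the lid at (324,236). The board's near edge runs along row 35–47.

Run:
```python
from h import *
import pickle
im=cv2.imread("pics/w3.png");m=pickle.load(open("w3.pkl","rb"))
print("cap",fitc(m,mask(im,(0,0,0),(180,255,50),(306,106,342,142),3),.224))
print("lid",fitc(m,mask(im,(0,0,0),(180,255,50),(300,210,350,262),3),.202))
print("ball",fplane(m,323,184,.211).round(4),"knob",fplane(m,364,175,.088).round(4))
for u,v in((270,35),(417,48)): print(fplane(m,u,v,.018))
```

```text
cap ((505.1083679199219, 53.48965835571289), (28.55733871459961, 29.098751068115234), 179.94561767578125)
lid ((535.9006958007812, -92.31986236572266), (55.758056640625, 59.189212799072266), 12.461997985839844)
ball [ 0.5196 -0.0194  0.211 ] knob [ 0.5884 -0.0168  0.088 ]
[0.37746696 0.19506314 0.018     ]
[0.64610231 0.23225059 0.018     ]
```

Emit:
step_arm([
  {"dp":[36,1,0],"dr":[0,0,0],"fingers":0},
  {"dp":[36,1,0],"dr":[0,0,0],"fingers":0},
  {"dp":[0,0,50],"dr":[0,0,0],"fingers":0},
  {"dp":[0,0,50],"dr":[0,0,0],"fingers":0},
  {"dp":[0,0,50],"dr":[0,0,0],"fingers":0},
])

```text
time_s: 4.0
tool_pos: [0.5057, 0.0489, 0.2709]
tool_rot: [-180.0, 0.1, 101.4]
force: [-0.5, 0.4, -0.5]
grip_width: 0.0871
grasp_force: 0.0
```

Emit:
step_arm([
  {"dp":[0,0,40],"dr":[0,0,0],"fingers":0},
  {"dp":[0,0,30],"dr":[0,0,0],"fingers":0},
  {"dp":[0,0,17],"dr":[0,0,0],"fingers":0},
  {"dp":[0,0,0],"dr":[0,0,0],"fingers":0},
  {"dp":[0,0,0],"dr":[0,0,0],"fingers":0},
])

```text
time_s: 4.62
tool_pos: [0.5065, 0.0525, 0.1867]
tool_rot: [179.9, 0.0, 101.6]
force: [-0.3, 0.2, -0.4]
grip_width: 0.0871
grasp_force: 0.0
```

Emit:
step_arm([
  {"dp":[0,0,0],"dr":[0,0,0],"fingers":0.4},
  {"dp":[0,0,0],"dr":[0,0,0],"fingers":0.55},
  {"dp":[0,0,0],"dr":[0,0,0],"fingers":0.65},
  {"dp":[0,0,0],"dr":[0,0,0],"fingers":1},
  {"dp":[0,0,0],"dr":[0,0,0],"fingers":1},
], squeeze=25)

```text
time_s: 5.25
tool_pos: [0.5055, 0.053, 0.1855]
tool_rot: [-180.0, 0.0, 101.7]
force: [0.1, -0.5, -0.2]
grip_width: 0.0448
grasp_force: 0.0
```

Emit:
step_arm([
  {"dp":[0,0,0],"dr":[0,0,0],"fingers":1},
  {"dp":[0,0,0],"dr":[0,0,0],"fingers":1},
  {"dp":[0,0,0],"dr":[0,0,0],"fingers":1},
  {"dp":[0,0,0],"dr":[0,0,0],"fingers":1},
  {"dp":[0,0,0],"dr":[0,0,0],"fingers":1},
])

```text
time_s: 5.88
tool_pos: [0.5056, 0.0531, 0.1855]
tool_rot: [180.0, 0.0, 101.7]
force: [-0.0, -0.1, -1.8]
grip_width: 0.0315
grasp_force: 25.0
```

Emit:
step_arm([
  {"dp":[0,0,-15],"dr":[0,0,0],"fingers":1},
  {"dp":[0,0,-30],"dr":[0,0,0],"fingers":1},
  {"dp":[0,0,-40],"dr":[0,0,0],"fingers":1},
  {"dp":[10,-2,-15],"dr":[0,0,0],"fingers":1},
  {"dp":[30,-6,0],"dr":[0,0,0],"fingers":1},
])

```text
time_s: 6.5
tool_pos: [0.4898, 0.0896, 0.286]
tool_rot: [180.0, 0.1, 101.5]
force: [0.2, 0.4, -7.9]
grip_width: 0.0316
grasp_force: 25.0
```

Emit:
step_arm([
  {"dp":[45,-8,0],"dr":[0,0,0],"fingers":1},
  {"dp":[50,-9,0],"dr":[0,0,0],"fingers":1},
  {"dp":[50,-9,0],"dr":[0,0,0],"fingers":1},
  {"dp":[35,-6,0],"dr":[0,0,0],"fingers":1},
  {"dp":[16,-2,0],"dr":[0,0,0],"fingers":1},
])

```text
time_s: 7.12
tool_pos: [0.4131, 0.2789, 0.2846]
tool_rot: [-179.9, -0.0, 102.0]
force: [0.2, -0.7, -7.2]
grip_width: 0.0312
grasp_force: 25.0
```

Emit:
step_arm([
  {"dp":[0,0,0],"dr":[0,0,0],"fingers":1},
  {"dp":[0,0,25],"dr":[0,0,0],"fingers":1},
  {"dp":[0,0,30],"dr":[0,0,0],"fingers":1},
  {"dp":[0,0,15],"dr":[0,0,0],"fingers":1},
  {"dp":[0,0,5],"dr":[0,0,0],"fingers":1},
])

```text
time_s: 7.75
tool_pos: [0.4163, 0.2746, 0.2096]
tool_rot: [-179.9, 0.0, 101.6]
force: [-0.5, -0.6, -6.9]
grip_width: 0.0314
grasp_force: 25.0
```

Run:
```python
from cell import env
import cv2
o=env.get_obs();print(o["tool_pos"],o["tool_rot"],o["force"],o["qpos"])
im=env.read_camera("top");cv2.imwrite("pics/t4.png",im[:,:,::-1])
im=env.read_camera("scene");cv2.imwrite("pics/s4.png",im[:,:,::-1])
a=cv2.imread("pics/t4.png")[100:260,150:400];b=cv2.imread("pics/s4.png")[60:260,270:470]
cv2.imwrite("pics/c4.png",cv2.hconcat([cv2.resize(a,(469,300)),cv2.resize(b,(300,300))]))
```

```text
[0.41630201 0.27457608 0.20960707] [-1.79890933e+02  3.90531669e-02  1.01631033e+02] [-0.53280672 -0.62702205 -6.91187637] [ 24.76913823   4.62315703 -63.04372653 103.39541091   4.25802894
  74.66100493 -27.7046504 ]
```

View pics/c4.png

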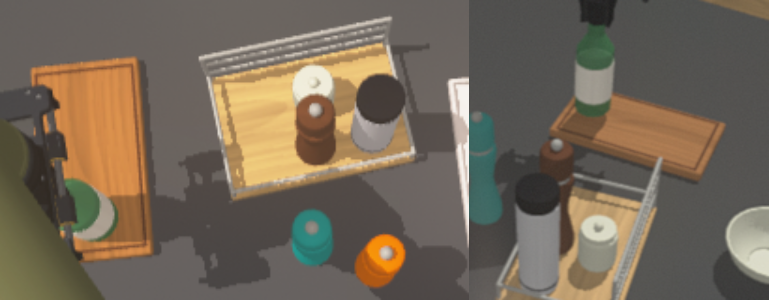

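The bottle hangs upright, just above the lower-left part of the board at (85,215) in the crop. I'll lower it.

Emit:
step_arm([
  {"dp":[0,0,8],"dr":[0,0,0],"fingers":1},
  {"dp":[0,0,5],"dr":[0,0,0],"fingers":1},
  {"dp":[0,0,3],"dr":[0,0,0],"fingers":1},
  {"dp":[0,0,1],"dr":[0,0,0],"fingers":1},
  {"dp":[0,0,0],"dr":[0,0,0],"fingers":1},
])

```text
time_s: 8.48
tool_pos: [0.4166, 0.2757, 0.1936]
tool_rot: [180.0, 0.0, 101.7]
force: [0.0, -0.6, -6.5]
grip_width: 0.0318
grasp_force: 25.0
```

Emit:
step_arm([
  {"dp":[0,0,1],"dr":[0,0,0],"fingers":1},
  {"dp":[0,0,1],"dr":[0,0,0],"fingers":1},
  {"dp":[0,0,0.5],"dr":[0,0,0],"fingers":1},
  {"dp":[0,0,0],"dr":[0,0,0],"fingers":1},
  {"dp":[0,0,0],"dr":[0,0,0],"fingers":1},
])

```text
time_s: 9.1
tool_pos: [0.4168, 0.2757, 0.1915]
tool_rot: [180.0, 0.0, 101.7]
force: [-1.3, -0.1, -0.9]
grip_width: 0.0314
grasp_force: 25.0
```

Emit:
step_arm([
  {"dp":[0,0,0],"dr":[0,0,0],"fingers":0.5},
  {"dp":[0,0,0],"dr":[0,0,0],"fingers":0.4},
  {"dp":[0,0,0],"dr":[0,0,0],"fingers":0.3},
  {"dp":[0,0,-10],"dr":[0,0,0],"fingers":0.2},
  {"dp":[0,0,-30],"dr":[0,0,0],"fingers":0.1},
])

```text
time_s: 9.72
tool_pos: [0.4158, 0.2752, 0.2309]
tool_rot: [-179.9, 0.0, 101.7]
force: [0.4, -0.2, 0.2]
grip_width: 0.0719
grasp_force: 0.0
```

Emit:
step_arm([
  {"dp":[0,0,-40],"dr":[0,0,0],"fingers":0},
  {"dp":[0,0,-30],"dr":[0,0,0],"fingers":0},
  {"dp":[-40,5,0],"dr":[0,0,0],"fingers":0},
  {"dp":[-45,6,0],"dr":[0,0,0],"fingers":0},
  {"dp":[-45,6,0],"dr":[0,0,0],"fingers":0},
])

```text
time_s: 10.35
tool_pos: [0.46, 0.1507, 0.3021]
tool_rot: [179.9, 0.0, 101.7]
force: [0.6, -0.2, 0.2]
grip_width: 0.087
grasp_force: 0.0
```

Emit:
step_arm([
  {"dp":[-45,6,0],"dr":[0,0,0],"fingers":0},
  {"dp":[-45,6,0],"dr":[0,0,0],"fingers":0},
  {"dp":[-45,6,0],"dr":[0,0,0],"fingers":0},
  {"dp":[-45,6,0],"dr":[0,0,0],"fingers":0},
  {"dp":[0,0,0],"dr":[0,0,0],"fingers":0},
])

```text
time_s: 10.98
tool_pos: [0.5202, -0.0243, 0.301]
tool_rot: [-180.0, 0.0, 101.3]
force: [0.6, -0.3, -1.4]
grip_width: 0.0867
grasp_force: 0.0
```

Run:
```python
from cell import env
from h import *
o=env.get_obs();m=env.camera_model("wrist");im=env.read_camera("wrist");cv2.imwrite("pics/w5.png",im[:,:,::-1])
print(o["tool_pos"],o["tool_rot"],o["qpos"])
t=env.read_camera("top")[:,:,::-1]; a=cv2.resize(np.ascontiguousarray(t[100:260,150:400]),(469,300)); b=cv2.resize(im[:,:,::-1],(480,300))
cv2.imwrite("pics/c5.png",cv2.vconcat([cv2.copyMakeBorder(a,0,0,0,11,0),b]))
```

```text
[ 0.52018325 -0.02431989  0.30102679] [-1.79988467e+02  4.25278410e-04  1.01279050e+02] [ 42.93572785   3.32068568 -44.62384082  92.8241778    2.34385463
  84.82668826   9.42715352]
```

View pics/c5.png

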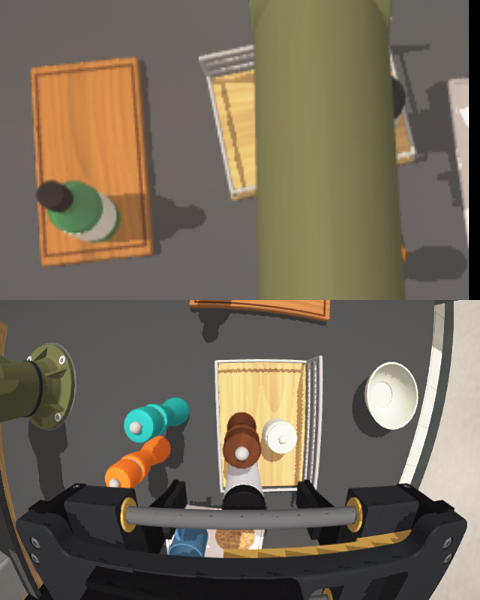

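The bottle stands upright on the board. The mill is straight ahead of the tool, with its ball at about (321,204) in the wrist view.

Emit:
step_arm([
  {"dp":[0,0,0],"dr":[0,0,0],"fingers":0},
  {"dp":[0,0,40],"dr":[0,0,0],"fingers":0},
  {"dp":[0,0,45],"dr":[0,0,0],"fingers":0},
  {"dp":[0,0,35],"dr":[0,0,0],"fingers":0},
  {"dp":[0,0,21],"dr":[0,0,0],"fingers":0},
])

```text
time_s: 11.7
tool_pos: [0.5184, -0.0182, 0.1586]
tool_rot: [-179.9, -0.0, 101.8]
force: [-1.0, 0.2, 0.3]
grip_width: 0.0872
grasp_force: 0.0
```

Emit:
step_arm([
  {"dp":[0,0,0],"dr":[0,0,0],"fingers":0.2},
  {"dp":[0,0,0],"dr":[0,0,0],"fingers":0.35},
  {"dp":[0,0,0],"dr":[0,0,0],"fingers":0.42},
  {"dp":[0,0,0],"dr":[0,0,0],"fingers":1},
  {"dp":[0,0,0],"dr":[0,0,0],"fingers":1},
])

```text
time_s: 12.32
tool_pos: [0.5198, -0.0197, 0.1605]
tool_rot: [180.0, 0.0, 101.7]
force: [-0.7, -0.7, 1.9]
grip_width: 0.0465
grasp_force: 25.0
```

Emit:
step_arm([
  {"dp":[0,0,0],"dr":[0,0,0],"fingers":1},
  {"dp":[0,0,0],"dr":[0,0,0],"fingers":1},
  {"dp":[0,0,0],"dr":[0,0,0],"fingers":1},
  {"dp":[0,0,0],"dr":[0,0,0],"fingers":1},
  {"dp":[0,0,0],"dr":[0,0,0],"fingers":1},
])

```text
time_s: 12.95
tool_pos: [0.5198, -0.0197, 0.1605]
tool_rot: [180.0, 0.0, 101.7]
force: [-0.9, 0.2, 6.0]
grip_width: 0.0467
grasp_force: 25.0
```

Emit:
step_arm([
  {"dp":[0,0,-15],"dr":[0,0,0],"fingers":1},
  {"dp":[0,0,-30],"dr":[0,0,0],"fingers":1},
  {"dp":[0,0,-40],"dr":[0,0,0],"fingers":1},
  {"dp":[10,2,-15],"dr":[0,0,0],"fingers":1},
  {"dp":[30,5,0],"dr":[0,0,0],"fingers":1},
])

```text
time_s: 13.58
tool_pos: [0.5187, 0.0202, 0.2606]
tool_rot: [179.9, 0.0, 101.5]
force: [-0.2, 0.2, -3.4]
grip_width: 0.0469
grasp_force: 25.0
```

Emit:
step_arm([
  {"dp":[48,8,0],"dr":[0,0,0],"fingers":1},
  {"dp":[50,9,0],"dr":[0,0,0],"fingers":1},
  {"dp":[50,9,0],"dr":[0,0,0],"fingers":1},
  {"dp":[50,9,0],"dr":[0,0,0],"fingers":1},
  {"dp":[40,7,0],"dr":[0,0,0],"fingers":1},
])

```text
time_s: 14.2
tool_pos: [0.5095, 0.2654, 0.259]
tool_rot: [-179.9, -0.0, 101.8]
force: [0.5, 0.6, -2.1]
grip_width: 0.0466
grasp_force: 25.0
```

Emit:
step_arm([
  {"dp":[24,5,0],"dr":[0,0,0],"fingers":1},
  {"dp":[0,0,0],"dr":[0,0,0],"fingers":1},
  {"dp":[0,0,30],"dr":[0,0,0],"fingers":1},
  {"dp":[0,0,30],"dr":[0,0,0],"fingers":1},
  {"dp":[0,0,15],"dr":[0,0,0],"fingers":1},
])

```text
time_s: 14.82
tool_pos: [0.5104, 0.2852, 0.1827]
tool_rot: [-179.8, 0.1, 101.6]
force: [0.4, -0.9, -3.0]
grip_width: 0.0464
grasp_force: 25.0
```

Emit:
step_arm([
  {"dp":[0,0,8],"dr":[0,0,0],"fingers":1},
  {"dp":[0,0,4],"dr":[0,0,0],"fingers":1},
  {"dp":[0,0,3],"dr":[0,0,0],"fingers":1},
  {"dp":[0,0,1.5],"dr":[0,0,0],"fingers":1},
  {"dp":[0,0,0],"dr":[0,0,0],"fingers":1},
])

```text
time_s: 15.45
tool_pos: [0.5113, 0.2871, 0.1688]
tool_rot: [180.0, 0.0, 101.7]
force: [-0.5, -0.5, -1.8]
grip_width: 0.0465
grasp_force: 25.0
```

Emit:
step_arm([
  {"dp":[0,0,1],"dr":[0,0,0],"fingers":1},
  {"dp":[0,0,1],"dr":[0,0,0],"fingers":1},
  {"dp":[0,0,0.5],"dr":[0,0,0],"fingers":1},
  {"dp":[0,0,0],"dr":[0,0,0],"fingers":1},
  {"dp":[0,0,0],"dr":[0,0,0],"fingers":1},
])

```text
time_s: 16.08
tool_pos: [0.5113, 0.2873, 0.1665]
tool_rot: [180.0, 0.0, 101.7]
force: [-1.2, 0.4, 2.5]
grip_width: 0.0463
grasp_force: 25.0
```

Emit:
step_arm([
  {"dp":[0,0,0],"dr":[0,0,0],"fingers":0.4},
  {"dp":[0,0,0],"dr":[0,0,0],"fingers":0.3},
  {"dp":[0,0,0],"dr":[0,0,0],"fingers":0.3},
  {"dp":[0,0,-10],"dr":[0,0,0],"fingers":0.25},
  {"dp":[0,0,-30],"dr":[0,0,0],"fingers":0.25},
])

```text
time_s: 16.7
tool_pos: [0.5105, 0.2864, 0.2056]
tool_rot: [-179.8, 0.0, 101.7]
force: [-0.1, -0.2, 0.1]
grip_width: 0.0644
grasp_force: 0.0
```

Emit:
step_arm([
  {"dp":[0,0,-40],"dr":[0,0,0],"fingers":0},
  {"dp":[0,0,-40],"dr":[0,0,0],"fingers":0},
  {"dp":[-40,-5,0],"dr":[0,0,0],"fingers":0},
  {"dp":[-50,-7,0],"dr":[0,0,0],"fingers":0},
  {"dp":[-50,-7,0],"dr":[0,0,0],"fingers":0},
])

```text
time_s: 17.32
tool_pos: [0.521, 0.1451, 0.2869]
tool_rot: [179.9, 0.0, 101.7]
force: [0.9, 0.7, -0.2]
grip_width: 0.0868
grasp_force: 0.0
```

Emit:
step_arm([
  {"dp":[-50,-7,0],"dr":[0,0,0],"fingers":0},
  {"dp":[-50,-7,0],"dr":[0,0,0],"fingers":0},
  {"dp":[-50,-7,0],"dr":[0,0,0],"fingers":0},
  {"dp":[-50,-7,0],"dr":[0,0,0],"fingers":0},
  {"dp":[-30,-5,0],"dr":[0,0,0],"fingers":0},
])

```text
time_s: 17.95
tool_pos: [0.5352, -0.0891, 0.2867]
tool_rot: [180.0, 0.1, 101.5]
force: [0.3, -0.1, -0.2]
grip_width: 0.087
grasp_force: 0.0
```

Emit:
step_arm([
  {"dp":[-9,-2,0],"dr":[0,0,0],"fingers":0},
  {"dp":[0,0,0],"dr":[0,0,0],"fingers":0},
  {"dp":[0,0,0],"dr":[0,0,0],"fingers":0},
  {"dp":[0,0,0],"dr":[0,0,0],"fingers":0},
  {"dp":[0,0,0],"dr":[0,0,0],"fingers":0},
])

```text
time_s: 18.58
tool_pos: [0.5351, -0.0941, 0.2861]
tool_rot: [180.0, 0.0, 101.8]
force: [-0.5, -0.2, -0.9]
grip_width: 0.0869
grasp_force: 0.0
```

Run:
```python
from cell import env
from h import *
o=env.get_obs();m=env.camera_model("wrist");im=env.read_camera("wrist");cv2.imwrite("pics/w6.png",im[:,:,::-1])
print(o["tool_pos"],o["tool_rot"],o["qpos"])
t=env.read_camera("top")[:,:,::-1]; a=cv2.resize(np.ascontiguousarray(t[100:260,150:400]),(469,300)); b=cv2.resize(im[:,:,::-1],(480,300))
cv2.imwrite("pics/c6.png",cv2.vconcat([cv2.copyMakeBorder(a,0,0,0,11,0),b]))
```

```text
[ 0.53513215 -0.09410519  0.28613028] [1.79998946e+02 1.10440709e-02 1.01774118e+02] [ 48.35280466   7.12207587 -44.69320307  91.4334798    5.04524212
  83.51164988  15.08436587]
```

View pics/c6.png

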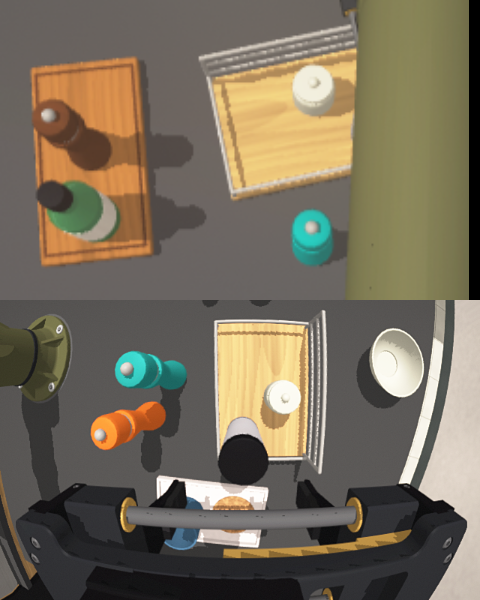

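The bottle and mill stand upright on the board. The canister lid is at about (324,212) in the wrist view, so I'll fit its position.

Run:
```python
from cell import env
from h import *
im=cv2.imread("pics/w6.png");m=env.camera_model("wrist")
print(fitc(m,mask(im,(0,0,0),(180,255,50),(284,175,364,248),3),.202))
```

```text
((536.21826171875, -94.53458404541016), (55.05944061279297, 58.72654342651367), 9.714120864868164)
```

Emit:
step_arm([
  {"dp":[0,0,40],"dr":[0,0,0],"fingers":0},
  {"dp":[0,0,15],"dr":[0,0,0],"fingers":0},
  {"dp":[0,0,0],"dr":[0,0,0],"fingers":0},
  {"dp":[0,0,0],"dr":[0,0,0],"fingers":0},
  {"dp":[0,0,0],"dr":[0,0,0],"fingers":0},
])

```text
time_s: 19.3
tool_pos: [0.5358, -0.095, 0.2322]
tool_rot: [179.9, 0.1, 101.7]
force: [-0.8, 0.1, -0.4]
grip_width: 0.0872
grasp_force: 0.0
```

Aligned to within 1 mm. I'll descend to 0.165 and grip.

Emit:
step_arm([
  {"dp":[0,0,25],"dr":[0,0,0],"fingers":0},
  {"dp":[0,0,25],"dr":[0,0,0],"fingers":0},
  {"dp":[0,0,17],"dr":[0,0,0],"fingers":0},
  {"dp":[0,0,0],"dr":[0,0,0],"fingers":0},
  {"dp":[0,0,0],"dr":[0,0,0],"fingers":0.15},
])

```text
time_s: 19.92
tool_pos: [0.5358, -0.095, 0.1651]
tool_rot: [179.9, 0.0, 101.7]
force: [0.1, 0.1, 0.2]
grip_width: 0.0824
grasp_force: 0.0
```

Emit:
step_arm([
  {"dp":[0,0,0],"dr":[0,0,0],"fingers":0.25},
  {"dp":[0,0,0],"dr":[0,0,0],"fingers":0.3},
  {"dp":[0,0,0],"dr":[0,0,0],"fingers":1},
  {"dp":[0,0,0],"dr":[0,0,0],"fingers":1},
  {"dp":[0,0,0],"dr":[0,0,0],"fingers":1},
])

```text
time_s: 20.55
tool_pos: [0.5357, -0.095, 0.1645]
tool_rot: [179.9, 0.0, 101.7]
force: [1.5, -0.0, 1.4]
grip_width: 0.0573
grasp_force: 25.0
```

Emit:
step_arm([
  {"dp":[0,0,0],"dr":[0,0,0],"fingers":1},
  {"dp":[0,0,0],"dr":[0,0,0],"fingers":1},
  {"dp":[0,0,0],"dr":[0,0,0],"fingers":1},
  {"dp":[0,0,0],"dr":[0,0,0],"fingers":1},
  {"dp":[0,0,0],"dr":[0,0,0],"fingers":1},
])

```text
time_s: 21.18
tool_pos: [0.5356, -0.095, 0.1644]
tool_rot: [179.9, 0.0, 101.7]
force: [2.4, 0.8, 4.7]
grip_width: 0.0575
grasp_force: 25.0
```

Emit:
step_arm([
  {"dp":[0,0,-15],"dr":[0,0,0],"fingers":1},
  {"dp":[0,0,-35],"dr":[0,0,0],"fingers":1},
  {"dp":[0,0,-45],"dr":[0,0,0],"fingers":1},
  {"dp":[0,0,-35],"dr":[0,0,0],"fingers":1},
  {"dp":[20,5,0],"dr":[0,0,0],"fingers":1},
])

```text
time_s: 21.8
tool_pos: [0.536, -0.0762, 0.2956]
tool_rot: [179.9, 0.1, 101.4]
force: [0.1, -0.8, -6.0]
grip_width: 0.0573
grasp_force: 25.0
```

Emit:
step_arm([
  {"dp":[40,15,0],"dr":[0,0,0],"fingers":1},
  {"dp":[48,18,0],"dr":[0,0,0],"fingers":1},
  {"dp":[48,18,0],"dr":[0,0,0],"fingers":1},
  {"dp":[48,18,0],"dr":[0,0,0],"fingers":1},
  {"dp":[48,18,0],"dr":[0,0,0],"fingers":1},
])

```text
time_s: 22.42
tool_pos: [0.572, 0.1726, 0.2916]
tool_rot: [-179.7, 0.0, 101.8]
force: [0.5, -0.3, -4.1]
grip_width: 0.0571
grasp_force: 25.0
```

Emit:
step_arm([
  {"dp":[48,18,0],"dr":[0,0,0],"fingers":1},
  {"dp":[48,18,0],"dr":[0,0,0],"fingers":1},
  {"dp":[23.5,12,0],"dr":[0,0,0],"fingers":1},
  {"dp":[0,0,0],"dr":[0,0,0],"fingers":1},
  {"dp":[0,0,30],"dr":[0,0,0],"fingers":1},
])

```text
time_s: 23.05
tool_pos: [0.5963, 0.2982, 0.2641]
tool_rot: [180.0, -0.0, 101.8]
force: [0.5, 0.3, -4.2]
grip_width: 0.0576
grasp_force: 25.1
```

Emit:
step_arm([
  {"dp":[0,0,40],"dr":[0,0,0],"fingers":1},
  {"dp":[0,0,30],"dr":[0,0,0],"fingers":1},
  {"dp":[0,0,10],"dr":[0,0,0],"fingers":1},
  {"dp":[0,0,5],"dr":[0,0,0],"fingers":1},
  {"dp":[0,0,0],"dr":[0,0,0],"fingers":1},
])

```text
time_s: 23.68
tool_pos: [0.5971, 0.2972, 0.1798]
tool_rot: [180.0, -0.0, 101.7]
force: [-0.3, -0.3, -3.5]
grip_width: 0.0572
grasp_force: 25.1
```

Emit:
step_arm([
  {"dp":[0,0,4],"dr":[0,0,0],"fingers":1},
  {"dp":[0,0,2.5],"dr":[0,0,0],"fingers":1},
  {"dp":[0,0,1.5],"dr":[0,0,0],"fingers":1},
  {"dp":[0,0,1],"dr":[0,0,0],"fingers":1},
  {"dp":[0,0,0],"dr":[0,0,0],"fingers":1},
])

```text
time_s: 24.3
tool_pos: [0.5969, 0.2973, 0.1705]
tool_rot: [180.0, -0.0, 101.7]
force: [0.7, -0.7, -0.6]
grip_width: 0.0577
grasp_force: 25.2
```

Emit:
step_arm([
  {"dp":[0,0,0.5],"dr":[0,0,0],"fingers":1},
  {"dp":[0,0,0],"dr":[0,0,0],"fingers":1},
  {"dp":[0,0,0],"dr":[0,0,0],"fingers":1},
  {"dp":[0,0,0],"dr":[0,0,0],"fingers":1},
  {"dp":[0,0,0],"dr":[0,0,0],"fingers":1},
])

```text
time_s: 24.92
tool_pos: [0.5971, 0.2975, 0.1705]
tool_rot: [179.9, -0.0, 101.7]
force: [-1.8, 0.3, 5.3]
grip_width: 0.0573
grasp_force: 25.1
```

Emit:
step_arm([
  {"dp":[0,0,0],"dr":[0,0,0],"fingers":0.27},
  {"dp":[0,0,0],"dr":[0,0,0],"fingers":0.22},
  {"dp":[0,0,0],"dr":[0,0,0],"fingers":0.22},
  {"dp":[0,0,-8],"dr":[0,0,0],"fingers":0.22},
  {"dp":[0,0,-30],"dr":[0,0,0],"fingers":0.2},
])

```text
time_s: 25.55
tool_pos: [0.5962, 0.2962, 0.2064]
tool_rot: [-179.8, 0.1, 101.7]
force: [0.3, -0.0, 0.3]
grip_width: 0.0692
grasp_force: 0.0
```

Emit:
step_arm([
  {"dp":[0,0,-40],"dr":[0,0,0],"fingers":0},
  {"dp":[0,0,-42],"dr":[0,0,0],"fingers":0},
  {"dp":[-45,-10,0],"dr":[0,0,0],"fingers":0},
  {"dp":[-50,-12,0],"dr":[0,0,0],"fingers":0},
  {"dp":[-50,-12,0],"dr":[0,0,0],"fingers":0},
])

```text
time_s: 26.18
tool_pos: [0.593, 0.147, 0.2901]
tool_rot: [179.9, 0.0, 101.7]
force: [-0.4, 0.8, 0.8]
grip_width: 0.0869
grasp_force: 0.0
```

Emit:
step_arm([
  {"dp":[-50,-12,0],"dr":[0,0,0],"fingers":0},
  {"dp":[-50,-12,0],"dr":[0,0,0],"fingers":0},
  {"dp":[-40,-9,0],"dr":[0,0,0],"fingers":0},
  {"dp":[-21.5,-4.7,0],"dr":[0,0,0],"fingers":0},
  {"dp":[0,0,0],"dr":[0,0,0],"fingers":0},
])

```text
time_s: 26.8
tool_pos: [0.589, -0.0199, 0.2899]
tool_rot: [180.0, 0.1, 101.4]
force: [0.3, 1.0, 1.1]
grip_width: 0.0871
grasp_force: 0.0
```

Run:
```python
from cell import env
from h import *
o=env.get_obs();m=env.camera_model("wrist");im=env.read_camera("wrist");cv2.imwrite("pics/w7.png",im[:,:,::-1])
import pickle;pickle.dump(m,open("w7.pkl","wb"))
print(o["tool_pos"],o["tool_rot"],o["qpos"])
t=env.read_camera("top")[:,:,::-1]; a=cv2.resize(np.ascontiguousarray(t[100:260,150:400]),(469,300)); b=cv2.resize(im[:,:,::-1],(480,300))
cv2.imwrite("pics/c7.png",cv2.vconcat([cv2.copyMakeBorder(a,0,0,0,11,0),b]))
```

```text
[ 0.5889858  -0.01992651  0.28985341] [1.79984381e+02 5.19014716e-02 1.01442677e+02] [ 41.43540605  15.38983846 -51.06650199  84.73279703  12.00165267
  85.53436132   1.89360235]
```

View pics/c7.png

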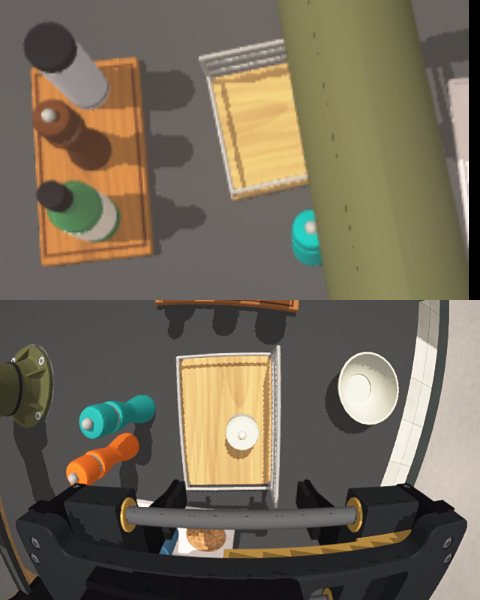

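All three stand on the board. The pot knob is at about (323,177) in the wrist view, so I'll measure it and turn the gripper by 90°.

Run:
```python
from h import *
import pickle
im=cv2.imread("pics/w7.png");m=pickle.load(open("w7.pkl","rb"))
c=mask(im,(0,0,150),(180,45,255),(295,150,352,205),3)
print("lid",fitc(m,c,.08),"knob",fplane(m,322.7,177.3,.088))
```

```text
lid ((587.7843017578125, -11.657057762145996), (52.503273010253906, 58.56513595581055), 12.417740821838379) knob [ 0.58808782 -0.01197871  0.088     ]
```

Emit:
step_arm([
  {"dp":[0,0,0],"dr":[0,0,0.16],"fingers":0},
  {"dp":[0,0,0],"dr":[0,0,0.16],"fingers":0},
  {"dp":[0,0,0],"dr":[0,0,0.16],"fingers":0},
  {"dp":[0,0,0],"dr":[0,0,0.16],"fingers":0},
  {"dp":[0,0,0],"dr":[0,0,0.16],"fingers":0},
])

```text
time_s: 27.52
tool_pos: [0.5888, -0.0147, 0.2898]
tool_rot: [-180.0, -0.0, 55.8]
force: [-0.2, -1.3, -0.3]
grip_width: 0.0875
grasp_force: 0.0
```

Emit:
step_arm([
  {"dp":[0,0,0],"dr":[0,0,0.16],"fingers":0},
  {"dp":[0,0,0],"dr":[0,0,0.16],"fingers":0},
  {"dp":[0,0,0],"dr":[0,0,0.16],"fingers":0},
  {"dp":[0,0,0],"dr":[0,0,0.16],"fingers":0},
  {"dp":[0,0,0],"dr":[0,0,0.13],"fingers":0},
])

```text
time_s: 28.15
tool_pos: [0.5888, -0.0146, 0.2898]
tool_rot: [-180.0, -0.0, 11.7]
force: [-0.5, -0.0, 0.6]
grip_width: 0.0869
grasp_force: 0.0
```

Emit:
step_arm([
  {"dp":[0,0,20],"dr":[0,0,0],"fingers":0},
  {"dp":[0,0,40],"dr":[0,0,0],"fingers":0},
  {"dp":[0,0,25],"dr":[0,0,0],"fingers":0},
  {"dp":[0,0,0],"dr":[0,0,0],"fingers":0},
  {"dp":[0,0,0],"dr":[0,0,0],"fingers":0},
])

```text
time_s: 28.78
tool_pos: [0.5896, -0.016, 0.2059]
tool_rot: [180.0, -0.1, 11.8]
force: [0.0, -0.5, -0.2]
grip_width: 0.0873
grasp_force: 0.0
```

Run:
```python
from cell import env
from h import *
o=env.get_obs();m=env.camera_model("wrist");im=env.read_camera("wrist");cv2.imwrite("pics/w8.png",im[:,:,::-1])
import pickle;pickle.dump(m,open("w8.pkl","wb"))
print(o["tool_pos"],o["tool_rot"],o["qpos"])
```

```text
[ 0.58955141 -0.0160492   0.20592083] [ 1.79994792e+02 -1.09345302e-01  1.18455998e+01] [ 32.06472171  15.15243164 -39.05610185  92.38684695   9.77387628
  75.82700447 -86.55457412]
```

View pics/w8.png

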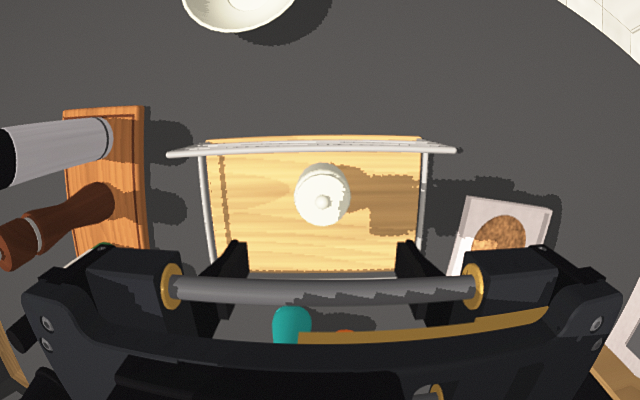

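The pot knob is at (322,202) and the pot sits laterally centred between the fingers.

Run:
```python
from h import *
import pickle
im=cv2.imread("pics/w8.png");m=pickle.load(open("w8.pkl","rb"))
print("knob",fplane(m,322,202,.088).round(4))
X=fplane(m,322,202,.088)-np.array([.58955,-.01605,0]); a=np.radians(11.8)
print("tool dx,dy",X[0]*np.cos(a)+X[1]*np.sin(a), X[0]*np.sin(a)-X[1]*np.cos(a))
```

```text
knob [ 0.5891 -0.016   0.088 ]
tool dx,dy -0.0004643359016550907 -0.00018363987668901742
```

Emit:
step_arm([
  {"dp":[0,0,45],"dr":[0,0,0],"fingers":0},
  {"dp":[0,0,45],"dr":[0,0,0],"fingers":0},
  {"dp":[0,0,40],"dr":[0,0,0],"fingers":0},
  {"dp":[0,0,20],"dr":[0,0,0],"fingers":0},
  {"dp":[0,0,0],"dr":[0,0,0],"fingers":0},
])

```text
time_s: 29.45
tool_pos: [0.5887, -0.0174, 0.0543]
tool_rot: [-180.0, 0.1, 11.7]
force: [-0.0, 0.2, -0.6]
grip_width: 0.0873
grasp_force: 0.0
```

Emit:
step_arm([
  {"dp":[0,0,15],"dr":[0,0,0],"fingers":0},
  {"dp":[0,0,9.5],"dr":[0,0,0],"fingers":0},
  {"dp":[0,0,0],"dr":[0,0,0],"fingers":0},
  {"dp":[0,0,0],"dr":[0,0,0],"fingers":0.2},
  {"dp":[0,0,0],"dr":[0,0,0],"fingers":0.3},
])

```text
time_s: 30.08
tool_pos: [0.5892, -0.0176, 0.0305]
tool_rot: [180.0, -0.0, 11.7]
force: [0.2, 0.1, 0.2]
grip_width: 0.0746
grasp_force: 0.0
```

Emit:
step_arm([
  {"dp":[0,0,0],"dr":[0,0,0],"fingers":1},
  {"dp":[0,0,0],"dr":[0,0,0],"fingers":1},
  {"dp":[0,0,0],"dr":[0,0,0],"fingers":1},
  {"dp":[0,0,0],"dr":[0,0,0],"fingers":1},
  {"dp":[0,0,0],"dr":[0,0,0],"fingers":1},
], squeeze=20)

```text
time_s: 30.7
tool_pos: [0.5889, -0.0173, 0.0302]
tool_rot: [-180.0, -0.0, 11.7]
force: [-0.8, 0.5, 1.7]
grip_width: 0.0577
grasp_force: 20.0
```

Emit:
step_arm([
  {"dp":[0,0,-15],"dr":[0,0,0],"fingers":1},
  {"dp":[0,0,-35],"dr":[0,0,0],"fingers":1},
  {"dp":[0,0,-40],"dr":[0,0,0],"fingers":1},
  {"dp":[0,0,-30],"dr":[0,0,0],"fingers":1},
  {"dp":[-5,15,0],"dr":[0,0,0],"fingers":1},
])

```text
time_s: 31.32
tool_pos: [0.5887, -0.0321, 0.1529]
tool_rot: [179.9, -0.3, 11.9]
force: [-0.7, -0.5, -3.0]
grip_width: 0.0582
grasp_force: 20.0
```

Emit:
step_arm([
  {"dp":[-12,35,0],"dr":[0,0,0],"fingers":1},
  {"dp":[-16,47,0],"dr":[0,0,0],"fingers":1},
  {"dp":[-16,47,0],"dr":[0,0,0],"fingers":1},
  {"dp":[-16,47,0],"dr":[0,0,0],"fingers":1},
  {"dp":[-13,40,0],"dr":[0,0,0],"fingers":1},
])

```text
time_s: 31.95
tool_pos: [0.5566, -0.2634, 0.1477]
tool_rot: [-180.0, 0.2, 11.6]
force: [0.2, -0.0, -3.7]
grip_width: 0.0577
grasp_force: 20.0
```

Emit:
step_arm([
  {"dp":[-8.4,21.4,0],"dr":[0,0,0],"fingers":1},
  {"dp":[0,0,0],"dr":[0,0,0],"fingers":1},
  {"dp":[0,0,0],"dr":[0,0,0],"fingers":1},
  {"dp":[0,0,0],"dr":[0,0,0],"fingers":1},
  {"dp":[0,0,0],"dr":[0,0,0],"fingers":1},
])

```text
time_s: 32.58
tool_pos: [0.556, -0.2808, 0.1502]
tool_rot: [-180.0, -0.0, 11.9]
force: [0.8, -0.0, -2.8]
grip_width: 0.0576
grasp_force: 20.0
```

Run:
```python
from cell import env
from h import *
o=env.get_obs();m=env.camera_model("wrist");im=env.read_camera("wrist");cv2.imwrite("pics/w9.png",im[:,:,::-1])
import pickle;pickle.dump(m,open("w9.pkl","wb"))
print(o["tool_pos"],o["tool_rot"],o["qpos"])
t=env.read_camera("scene")[:,:,::-1]; a=cv2.resize(np.ascontiguousarray(t[180:380,160:430]),(405,300)); b=cv2.resize(im[:,:,::-1],(480,300))
cv2.imwrite("pics/c9.png",cv2.vconcat([cv2.copyMakeBorder(a,0,0,0,75,0),b]))
```

```text
[ 0.55603851 -0.2807994   0.15022371] [-1.79998712e+02 -1.40438399e-02  1.18613250e+01] [ 49.49079468  20.40970142 -31.14195468  91.67164056  10.9883254
  70.98097994 -61.789561  ]
```

View pics/c9.png

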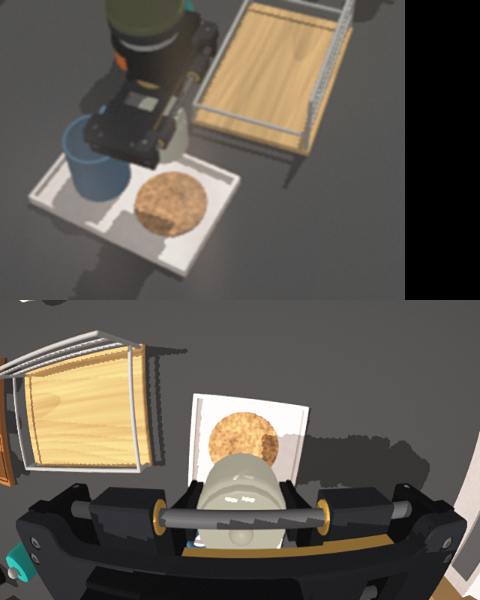

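The pot is held upright above the coaster, with the mug clear of the gripper. I'll lower it.

Emit:
step_arm([
  {"dp":[0,0,20],"dr":[0,0,0],"fingers":1},
  {"dp":[0,0,35],"dr":[0,0,0],"fingers":1},
  {"dp":[0,0,30],"dr":[0,0,0],"fingers":1},
  {"dp":[0,0,15],"dr":[0,0,0],"fingers":1},
  {"dp":[0,0,8],"dr":[0,0,0],"fingers":1},
])

```text
time_s: 33.3
tool_pos: [0.5551, -0.282, 0.0408]
tool_rot: [-179.9, 0.1, 11.7]
force: [0.2, 0.3, -3.3]
grip_width: 0.0576
grasp_force: 20.0
```

Emit:
step_arm([
  {"dp":[0,0,4],"dr":[0,0,0],"fingers":1},
  {"dp":[0,0,3],"dr":[0,0,0],"fingers":1},
  {"dp":[0,0,2],"dr":[0,0,0],"fingers":1},
  {"dp":[0,0,0],"dr":[0,0,0],"fingers":1},
  {"dp":[0,0,0],"dr":[0,0,0],"fingers":1},
])

```text
time_s: 33.92
tool_pos: [0.5557, -0.2823, 0.0334]
tool_rot: [180.0, -0.0, 11.7]
force: [-0.7, 0.0, -2.7]
grip_width: 0.058
grasp_force: 20.0
```

Emit:
step_arm([
  {"dp":[0,0,2],"dr":[0,0,0],"fingers":1},
  {"dp":[0,0,1],"dr":[0,0,0],"fingers":1},
  {"dp":[0,0,1],"dr":[0,0,0],"fingers":1},
  {"dp":[0,0,0.5],"dr":[0,0,0],"fingers":1},
  {"dp":[0,0,0],"dr":[0,0,0],"fingers":1},
])

```text
time_s: 34.55
tool_pos: [0.5555, -0.2822, 0.0292]
tool_rot: [180.0, 0.0, 11.7]
force: [-3.4, 1.0, 4.2]
grip_width: 0.0581
grasp_force: 20.0
```

Emit:
step_arm([
  {"dp":[0,0,0],"dr":[0,0,0],"fingers":0.25},
  {"dp":[0,0,0],"dr":[0,0,0],"fingers":0.15},
  {"dp":[0,0,0],"dr":[0,0,0],"fingers":0},
  {"dp":[0,0,0],"dr":[0,0,0],"fingers":0},
  {"dp":[0,0,-15],"dr":[0,0,0],"fingers":0},
])

```text
time_s: 35.17
tool_pos: [0.5545, -0.2818, 0.0428]
tool_rot: [-179.9, 0.1, 11.7]
force: [-0.1, -0.1, 0.3]
grip_width: 0.086
grasp_force: 0.0
```

Emit:
step_arm([
  {"dp":[0,0,-35],"dr":[0,0,0],"fingers":0},
  {"dp":[0,0,-50],"dr":[0,0,0],"fingers":0},
  {"dp":[0,0,-50],"dr":[0,0,0],"fingers":0},
  {"dp":[0,0,-50],"dr":[0,0,0],"fingers":0},
  {"dp":[0,0,-50],"dr":[0,0,0],"fingers":0},
])

```text
time_s: 35.8
tool_pos: [0.5555, -0.282, 0.2816]
tool_rot: [179.9, -0.1, 11.8]
force: [1.1, -0.1, 0.1]
grip_width: 0.0872
grasp_force: 0.0
```

Emit:
step_arm([
  {"dp":[0,-50,0],"dr":[0,0,-0.16],"fingers":0},
  {"dp":[0,-40,0],"dr":[0,0,-0.16],"fingers":0},
  {"dp":[0,0,0],"dr":[0,0,-0.16],"fingers":0},
  {"dp":[0,0,0],"dr":[0,0,-0.16],"fingers":0},
  {"dp":[0,0,0],"dr":[0,0,-0.16],"fingers":0},
])

```text
time_s: 36.42
tool_pos: [0.5312, -0.1956, 0.2799]
tool_rot: [179.9, 0.0, 57.9]
force: [1.0, -0.6, 0.5]
grip_width: 0.0873
grasp_force: 0.0
```

Emit:
step_arm([
  {"dp":[0,0,0],"dr":[0,0,-0.16],"fingers":0},
  {"dp":[0,0,0],"dr":[0,0,-0.16],"fingers":0},
  {"dp":[0,0,0],"dr":[0,0,-0.16],"fingers":0},
  {"dp":[0,0,0],"dr":[0,0,-0.16],"fingers":0},
  {"dp":[0,0,0],"dr":[0,0,-0.13],"fingers":0},
])

```text
time_s: 37.05
tool_pos: [0.5312, -0.1957, 0.2797]
tool_rot: [179.9, 0.1, 102.0]
force: [0.5, -0.1, -0.4]
grip_width: 0.0872
grasp_force: 0.0
```

Run:
```python
from cell import env
from h import *
o=env.get_obs();print(o["tool_pos"],o["tool_rot"],o["qpos"])
for n in("top","scene"): cv2.imwrite(f"pics/{n}10.png",env.read_camera(n)[:,:,::-1])
t=cv2.imread("pics/top10.png");s=cv2.imread("pics/scene10.png")
a=t[100:260,150:480];b=s[100:380,160:440]
cv2.imwrite("pics/c10.png",cv2.hconcat([cv2.resize(a,None,fx=1.4,fy=1.75),cv2.resize(b,(280,280))]))
```

```text
[ 0.53123282 -0.1956564   0.27974712] [1.79949353e+02 6.69159770e-02 1.01971114e+02] [ 55.79969868  10.44041365 -43.44657843  89.12576475   7.24883227
  83.233915    23.95236444]
```

View pics/c10.png

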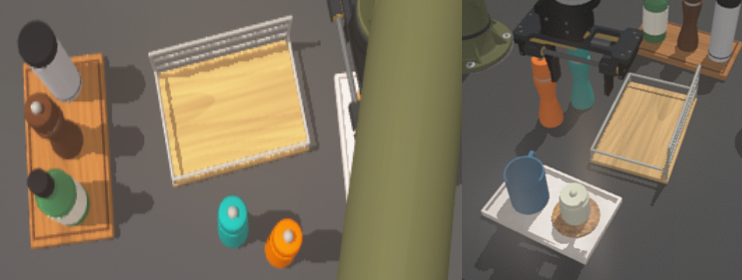

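The sugar pot stands on the coaster, with its knob at about (272,287) in the scene view. The three waiting things are upright on the board. Next I'll return the canister.

Emit:
step_arm([
  {"dp":[30,10,0],"dr":[0,0,0],"fingers":0.18},
  {"dp":[48,17,0],"dr":[0,0,0],"fingers":0.18},
  {"dp":[48,17,0],"dr":[0,0,0],"fingers":0.18},
  {"dp":[48,17,0],"dr":[0,0,0],"fingers":0.18},
  {"dp":[48,17,0],"dr":[0,0,0],"fingers":0.18},
])

```text
time_s: 37.78
tool_pos: [0.5626, 0.0389, 0.2794]
tool_rot: [179.9, 0.1, 101.5]
force: [1.1, -0.1, -0.1]
grip_width: 0.0709
grasp_force: 0.0
```

Emit:
step_arm([
  {"dp":[48,17,0],"dr":[0,0,0],"fingers":0.18},
  {"dp":[48,17,0],"dr":[0,0,0],"fingers":0.18},
  {"dp":[48,17,0],"dr":[0,0,0],"fingers":0.18},
  {"dp":[48,17,0],"dr":[0,0,0],"fingers":0.18},
  {"dp":[38,12,0],"dr":[0,0,0],"fingers":0.18},
])

```text
time_s: 38.4
tool_pos: [0.5941, 0.2811, 0.279]
tool_rot: [180.0, -0.0, 101.6]
force: [0.1, -1.0, 0.2]
grip_width: 0.0715
grasp_force: 0.0
```

Emit:
step_arm([
  {"dp":[17.6,6.6,0],"dr":[0,0,0],"fingers":0.18},
  {"dp":[0,0,0],"dr":[0,0,0],"fingers":0.18},
  {"dp":[0,0,0],"dr":[0,0,0],"fingers":0.18},
  {"dp":[0,0,0],"dr":[0,0,0],"fingers":0.18},
  {"dp":[0,0,0],"dr":[0,0,0],"fingers":0.18},
])

```text
time_s: 39.02
tool_pos: [0.5976, 0.2961, 0.2787]
tool_rot: [180.0, 0.0, 101.6]
force: [0.2, -0.3, 0.4]
grip_width: 0.0714
grasp_force: 0.0
```

Run:
```python
from cell import env
from h import *
S=env.camera_model("scene")
s=env.read_camera("scene")[:,:,::-1].copy();cv2.imwrite("pics/s11.png",s)
print("knob",onplane(S,272,287,.089))
c=mask(s,(3,70,40),(25,255,255),(240,285,312,348)); h=cv2.convexHull(c)[:,0]
print("coaster(hull)",cv2.fitEllipse(np.array([onplane(S,*p,.011)[:2]*1000 for p in h],np.float32)))
o=env.get_obs();m=env.camera_model("wrist");im=env.read_camera("wrist")[:,:,::-1].copy();cv2.imwrite("pics/w11.png",im)
print(o["tool_pos"],o["tool_rot"],o["qpos"][2])
cc=mask(im,(0,0,0),(180,255,50),(284,170,364,250),3)
print("lid",fitc(m,cc,.208),cc.min(0),cc.max(0))
```

```text
knob [ 0.55428743 -0.27431201  0.089     ]
coaster(hull) ((558.7642822265625, -285.7551574707031), (92.89231872558594, 94.13721466064453), 39.36646270751953)
[0.59748116 0.29631069 0.27870027] [1.79983161e+02 3.01984664e-02 1.01595866e+02] -53.564919048343505
lid ((597.068603515625, 298.5726013183594), (54.73051452636719, 58.56403350830078), 10.410161018371582) [288 180] [357 249]
```

Run:
```python
from cell import env
from h import *
S=env.camera_model("scene")
s0=cv2.imread("pics/scene0.png");s=cv2.imread("pics/s11.png")
for r in (9,13):
  t=s0[211-r:211+r-2,356-r:356+r]
  roi=s[260:320,240:310]
  R=cv2.matchTemplate(roi,t,cv2.TM_CCOEFF_NORMED); _,v,_,p=cv2.minMaxLoc(R)
  k=np.array([240+p[0]+r,260+p[1]+r])   # matches px (356,211)
  kp=k+np.array([.2,-.4])
  print(r,v,k,"knob",onplane(S,*kp,.087).round(4),"start knob",onplane(S,356.2,210.6,.088).round(4))
print("pred px if centred",proj(S,[.5555+.003,-.282-.0035,.087]))
```

```text
9 0.5970908999443054 [258 292] knob [ 0.5376 -0.2951  0.087 ] start knob [ 0.592  -0.0205  0.088 ]
13 0.6037594676017761 [257 292] knob [ 0.536  -0.2961  0.087 ] start knob [ 0.592  -0.0205  0.088 ]
pred px if centred [270.37821825 292.92117412]
```

Emit:
step_arm([
  {"dp":[0,0,35],"dr":[0,0,0],"fingers":0.18},
  {"dp":[0,0,35],"dr":[0,0,0],"fingers":0.18},
  {"dp":[0,0,25],"dr":[0,0,0],"fingers":0.18},
  {"dp":[0,0,13],"dr":[0,0,0],"fingers":0.18},
  {"dp":[0,0,0],"dr":[0,0,0],"fingers":0.18},
])

```text
time_s: 39.75
tool_pos: [0.597, 0.2969, 0.17]
tool_rot: [-179.9, 0.0, 101.7]
force: [-0.6, 0.4, 0.1]
grip_width: 0.0715
grasp_force: 0.0
```

Emit:
step_arm([
  {"dp":[0,0,0],"dr":[0,0,0],"fingers":0.28},
  {"dp":[0,0,0],"dr":[0,0,0],"fingers":1},
  {"dp":[0,0,0],"dr":[0,0,0],"fingers":1},
  {"dp":[0,0,0],"dr":[0,0,0],"fingers":1},
  {"dp":[0,0,0],"dr":[0,0,0],"fingers":1},
], squeeze=25)

```text
time_s: 40.38
tool_pos: [0.5978, 0.2978, 0.1717]
tool_rot: [179.9, -0.0, 101.7]
force: [0.8, 0.4, 6.0]
grip_width: 0.0572
grasp_force: 25.0
```

Emit:
step_arm([
  {"dp":[0,0,0],"dr":[0,0,0],"fingers":1},
  {"dp":[0,0,-15],"dr":[0,0,0],"fingers":1},
  {"dp":[0,0,-35],"dr":[0,0,0],"fingers":1},
  {"dp":[0,0,-40],"dr":[0,0,0],"fingers":1},
  {"dp":[0,0,-30],"dr":[0,0,0],"fingers":1},
])

```text
time_s: 41.0
tool_pos: [0.5967, 0.2972, 0.2917]
tool_rot: [-180.0, 0.0, 101.7]
force: [0.4, 0.8, -4.1]
grip_width: 0.0575
grasp_force: 25.0
```

Emit:
step_arm([
  {"dp":[-20,-8,0],"dr":[0,0,0],"fingers":1},
  {"dp":[-45,-18,0],"dr":[0,0,0],"fingers":1},
  {"dp":[-48,-18,0],"dr":[0,0,0],"fingers":1},
  {"dp":[-48,-18,0],"dr":[0,0,0],"fingers":1},
  {"dp":[-48,-18,0],"dr":[0,0,0],"fingers":1},
])

```text
time_s: 41.62
tool_pos: [0.5599, 0.0747, 0.2899]
tool_rot: [-179.9, 0.0, 101.7]
force: [0.0, -0.4, -3.5]
grip_width: 0.0574
grasp_force: 25.0
```

Emit:
step_arm([
  {"dp":[-48,-18,0],"dr":[0,0,0],"fingers":1},
  {"dp":[-48,-18,0],"dr":[0,0,0],"fingers":1},
  {"dp":[-42,-15,0],"dr":[0,0,0],"fingers":1},
  {"dp":[-24.8,-9.2,0],"dr":[0,0,0],"fingers":1},
  {"dp":[0,0,0],"dr":[0,0,0],"fingers":1},
])

```text
time_s: 42.25
tool_pos: [0.5339, -0.0984, 0.2898]
tool_rot: [-179.8, 0.0, 101.4]
force: [-0.5, 0.8, -4.4]
grip_width: 0.0574
grasp_force: 25.0
```

Emit:
step_arm([
  {"dp":[0,0,0],"dr":[0,0,0],"fingers":1},
  {"dp":[0,0,20],"dr":[0,0,0],"fingers":1},
  {"dp":[0,0,35],"dr":[0,0,0],"fingers":1},
  {"dp":[0,0,15],"dr":[0,0,0],"fingers":1},
  {"dp":[0,0,0],"dr":[0,0,0],"fingers":1},
])

```text
time_s: 42.88
tool_pos: [0.5346, -0.0941, 0.2198]
tool_rot: [-179.9, -0.1, 101.8]
force: [0.4, 0.5, -4.1]
grip_width: 0.0572
grasp_force: 25.0
```

Emit:
step_arm([
  {"dp":[-1,1,20],"dr":[0,0,0],"fingers":1},
  {"dp":[0,0,18],"dr":[0,0,0],"fingers":1},
  {"dp":[0,0,8],"dr":[0,0,0],"fingers":1},
  {"dp":[0,0,4],"dr":[0,0,0],"fingers":1},
  {"dp":[0,0,0],"dr":[0,0,0],"fingers":1},
])

```text
time_s: 43.5
tool_pos: [0.5364, -0.096, 0.1705]
tool_rot: [180.0, -0.0, 101.7]
force: [0.5, -0.5, -3.5]
grip_width: 0.0575
grasp_force: 25.0
```

Emit:
step_arm([
  {"dp":[0,0,2],"dr":[0,0,0],"fingers":1},
  {"dp":[0,0,1],"dr":[0,0,0],"fingers":1},
  {"dp":[0,0,0.5],"dr":[0,0,0],"fingers":1},
  {"dp":[0,0,0],"dr":[0,0,0],"fingers":1},
  {"dp":[0,0,0],"dr":[0,0,0],"fingers":1},
])

```text
time_s: 44.12
tool_pos: [0.5364, -0.096, 0.1671]
tool_rot: [180.0, 0.0, 101.7]
force: [0.2, 0.9, -3.9]
grip_width: 0.0577
grasp_force: 25.0
```

Emit:
step_arm([
  {"dp":[0.5,-0.5,1],"dr":[0,0,0],"fingers":1},
  {"dp":[0,0,0.7],"dr":[0,0,0],"fingers":1},
  {"dp":[0,0,0.3],"dr":[0,0,0],"fingers":1},
  {"dp":[0,0,0],"dr":[0,0,0],"fingers":1},
  {"dp":[0,0,0],"dr":[0,0,0],"fingers":1},
])

```text
time_s: 44.75
tool_pos: [0.5359, -0.0956, 0.1656]
tool_rot: [180.0, 0.0, 101.7]
force: [-2.4, 0.0, 3.9]
grip_width: 0.0578
grasp_force: 25.0
```

Emit:
step_arm([
  {"dp":[0,0,0],"dr":[0,0,0],"fingers":0.25},
  {"dp":[0,0,0],"dr":[0,0,0],"fingers":0.15},
  {"dp":[0,0,0],"dr":[0,0,0],"fingers":0.15},
  {"dp":[0,0,-10],"dr":[0,0,0],"fingers":0.15},
  {"dp":[0,0,-30],"dr":[0,0,0],"fingers":0.15},
])

```text
time_s: 45.38
tool_pos: [0.5348, -0.0955, 0.2047]
tool_rot: [-179.9, -0.1, 101.7]
force: [0.5, -0.4, 0.3]
grip_width: 0.0739
grasp_force: 0.0
```

Emit:
step_arm([
  {"dp":[0,0,-40],"dr":[0,0,0],"fingers":0.2},
  {"dp":[0,0,-40],"dr":[0,0,0],"fingers":0.2},
  {"dp":[40,5,0],"dr":[0,0,0],"fingers":0.2},
  {"dp":[48,7,0],"dr":[0,0,0],"fingers":0.2},
  {"dp":[48,7,0],"dr":[0,0,0],"fingers":0.2},
])

```text
time_s: 46.0
tool_pos: [0.5269, 0.0428, 0.286]
tool_rot: [179.9, 0.0, 101.6]
force: [0.6, 0.1, 0.2]
grip_width: 0.0697
grasp_force: 0.0
```

Emit:
step_arm([
  {"dp":[48,7,0],"dr":[0,0,0],"fingers":0.2},
  {"dp":[48,7,0],"dr":[0,0,0],"fingers":0.2},
  {"dp":[48,7,0],"dr":[0,0,0],"fingers":0.2},
  {"dp":[48,7,0],"dr":[0,0,0],"fingers":0.2},
  {"dp":[40,5,0],"dr":[0,0,0],"fingers":0.2},
])

```text
time_s: 46.62
tool_pos: [0.5119, 0.2774, 0.2858]
tool_rot: [179.9, -0.0, 101.7]
force: [0.7, 0.0, 0.0]
grip_width: 0.0692
grasp_force: 0.0
```

Emit:
step_arm([
  {"dp":[12,1.6,0],"dr":[0,0,0],"fingers":0.2},
  {"dp":[0,0,0],"dr":[0,0,0],"fingers":0.2},
  {"dp":[0,0,0],"dr":[0,0,0],"fingers":0.2},
  {"dp":[0,0,0],"dr":[0,0,0],"fingers":0.2},
  {"dp":[0,0,0],"dr":[0,0,0],"fingers":0.2},
])

```text
time_s: 47.25
tool_pos: [0.5118, 0.2863, 0.2851]
tool_rot: [180.0, 0.0, 101.6]
force: [-0.2, 0.1, 0.3]
grip_width: 0.0692
grasp_force: 0.0
```

Run:
```python
from cell import env
from h import *
T=env.camera_model("top")
t=env.read_camera("top")[:,:,::-1].copy();cv2.imwrite("pics/t12.png",t)
t0=cv2.imread("pics/top0.png")
# canister lid: compare to start picture by template in the start neighbourhood
tp=t0[136:185,336:368]; R=cv2.matchTemplate(t[126:195,326:378],tp,cv2.TM_CCOEFF_NORMED); _,v,_,p=cv2.minMaxLoc(R); print("can shift px",v,np.array(p)-10)
# pot lid/knob on coaster: brightness inside coaster region
print("pred pot px",proj(T,[.5555,-.282,.085]),proj(T,[.5555,-.282,.011]))
H=cv2.cvtColor(t,cv2.COLOR_BGR2HSV)[130:190,395:445]
for y in range(0,60,3): print("".join("%4d"%x for x in H[y,::3,1]))
o=env.get_obs(); print(o["tool_pos"],o["tool_rot"])
```

```text
can shift px 0.94260174036026 [0 1]
pred pot px [424.70940603 156.29371709] [418.3547895 163.7134986]
  24  24  26  26  26  24  26  24  24  24  24  24  26  24  24  24  24
  26  24  24  24  26  26  26  26  26  26  26  24  24  26  24  24  24
  26  26  24  26  26  26  26  26  26  25  26  23  26  23  24  24  24
  26  26  26  28  26  25  28  29  32  30  19  17  16  13  17  22  29
  16  16  14  17  22  27  36  35  28  22  17  15  15  15   9   8  21
  15  15  11   9   8   8  10  10   9   8   8   9   8   9   8   7  18
   8   8   9   9   9  39 108 133  87  24  19  16   8   8   8   7   8
   9   8   9   9 106 134 130  24  21  21  22  22  20   8   8   8   8
  10   8   8 103 133 130  30  22  22  21  32  22  22  28   9   8   8
   9   8   8 134 130  68  26  22  22  34  22  23  22  48  35   9   8
   9   9 113 133 134  42  22  21  21  21  27  22  22  56  35  36   8
  34   9 126 133 131  40  33  31  21  21  21  22  21 114  39  35   9
  34  27 128 133 133  42  41  25  41  20  21  22  42 124  50  34   9
  35  34  59 134 132  84  42  42  42  37  42  40 121 129  36  35   8
  36  34   8 130 127 135  85  40  40  40  59 118 124 127  35  14   8
  35  35   8  44 132 132 133 130 126 132 133 130 134  19   9   8   8
  11   8   9   8  45 132 133 132 130 129 132 132  72   8   8   8   9
   9   9   9   9   8  12  48 131 132 132  95  13   9  10   9   8   8
  10   9   9   9   9   8   9   9   9   9  16  86  60  60  76  78  10
   9   9   8   8   9   9   9   8   9  59  58  61  59  63  70  73  81
[0.51161176 0.28655172 0.28505726] [1.79992322e+02 3.07098847e-02 1.01610104e+02]
```

The pot knob measures about (424,155.5) against a prediction of (424.7,156.3) if centred, so the pot is placed well. The canister is back within about 2 mm. Next I'll pick up the mill.

Emit:
step_arm([
  {"dp":[0.5,0,35],"dr":[0,0,0],"fingers":0.2},
  {"dp":[0,0,40],"dr":[0,0,0],"fingers":0.2},
  {"dp":[0,0,30],"dr":[0,0,0],"fingers":0.2},
  {"dp":[0,0,13.5],"dr":[0,0,0],"fingers":0.2},
  {"dp":[0,0,0],"dr":[0,0,0],"fingers":0.2},
])

```text
time_s: 47.92
tool_pos: [0.511, 0.2876, 0.1662]
tool_rot: [-179.9, 0.0, 101.7]
force: [0.7, 0.7, 0.3]
grip_width: 0.0697
grasp_force: 0.0
```

Emit:
step_arm([
  {"dp":[0,0,0],"dr":[0,0,0],"fingers":0.4},
  {"dp":[0,0,0],"dr":[0,0,0],"fingers":1},
  {"dp":[0,0,0],"dr":[0,0,0],"fingers":1},
  {"dp":[0,0,0],"dr":[0,0,0],"fingers":1},
  {"dp":[0,0,0],"dr":[0,0,0],"fingers":1},
])

```text
time_s: 48.55
tool_pos: [0.5114, 0.2881, 0.1672]
tool_rot: [180.0, -0.0, 101.7]
force: [-1.4, -0.9, 4.6]
grip_width: 0.0466
grasp_force: 25.0
```

Emit:
step_arm([
  {"dp":[0,0,0],"dr":[0,0,0],"fingers":1},
  {"dp":[0,0,-15],"dr":[0,0,0],"fingers":1},
  {"dp":[0,0,-30],"dr":[0,0,0],"fingers":1},
  {"dp":[0,0,-35],"dr":[0,0,0],"fingers":1},
  {"dp":[0,0,-20],"dr":[0,0,0],"fingers":1},
])

```text
time_s: 49.18
tool_pos: [0.5114, 0.2882, 0.2682]
tool_rot: [179.9, -0.0, 101.7]
force: [-0.2, -0.0, -2.4]
grip_width: 0.0465
grasp_force: 25.0
```

Emit:
step_arm([
  {"dp":[-20,-3,0],"dr":[0,0,0],"fingers":1},
  {"dp":[-40,-7,0],"dr":[0,0,0],"fingers":1},
  {"dp":[-48,-9,0],"dr":[0,0,0],"fingers":1},
  {"dp":[-48,-9,0],"dr":[0,0,0],"fingers":1},
  {"dp":[-48,-9,0],"dr":[0,0,0],"fingers":1},
])

```text
time_s: 49.8
tool_pos: [0.5157, 0.0789, 0.2661]
tool_rot: [-180.0, 0.0, 101.7]
force: [0.1, -0.4, -4.3]
grip_width: 0.0465
grasp_force: 25.0
```

Emit:
step_arm([
  {"dp":[-48,-9,0],"dr":[0,0,0],"fingers":1},
  {"dp":[-35,-6,0],"dr":[0,0,0],"fingers":1},
  {"dp":[-15.4,-2,0],"dr":[0,0,0],"fingers":1},
  {"dp":[0,0,0],"dr":[0,0,0],"fingers":1},
  {"dp":[0,0,20],"dr":[0,0,0],"fingers":1},
])

```text
time_s: 50.42
tool_pos: [0.5207, -0.0164, 0.2476]
tool_rot: [179.8, -0.0, 101.9]
force: [-0.5, 0.8, -3.4]
grip_width: 0.0466
grasp_force: 25.0
```

Emit:
step_arm([
  {"dp":[0,0,35],"dr":[0,0,0],"fingers":1},
  {"dp":[0,0,25],"dr":[0,0,0],"fingers":1},
  {"dp":[0,0,12],"dr":[0,0,0],"fingers":1},
  {"dp":[0,0,5],"dr":[0,0,0],"fingers":1},
  {"dp":[0,0,0],"dr":[0,0,0],"fingers":1},
])

```text
time_s: 51.05
tool_pos: [0.52, -0.0186, 0.1701]
tool_rot: [180.0, -0.0, 101.7]
force: [0.5, 0.5, -3.1]
grip_width: 0.0465
grasp_force: 25.0
```

Emit:
step_arm([
  {"dp":[0,0,3.5],"dr":[0,0,0],"fingers":1},
  {"dp":[0,0,2.5],"dr":[0,0,0],"fingers":1},
  {"dp":[0,0,1.5],"dr":[0,0,0],"fingers":1},
  {"dp":[0,0,1],"dr":[0,0,0],"fingers":1},
  {"dp":[0,0,0.5],"dr":[0,0,0],"fingers":1},
])

```text
time_s: 51.68
tool_pos: [0.5197, -0.0193, 0.1612]
tool_rot: [180.0, 0.0, 101.7]
force: [-1.4, -0.7, 4.7]
grip_width: 0.0467
grasp_force: 25.0
```

Emit:
step_arm([
  {"dp":[0,0,0],"dr":[0,0,0],"fingers":1},
  {"dp":[0,0,0],"dr":[0,0,0],"fingers":1},
  {"dp":[0,0,0],"dr":[0,0,0],"fingers":1},
  {"dp":[0,0,0],"dr":[0,0,0],"fingers":1},
  {"dp":[0,0,0],"dr":[0,0,0],"fingers":1},
])

```text
time_s: 52.3
tool_pos: [0.5197, -0.0192, 0.1612]
tool_rot: [180.0, 0.0, 101.7]
force: [-3.3, -0.4, 5.5]
grip_width: 0.0465
grasp_force: 25.0
```

Emit:
step_arm([
  {"dp":[0,0,0],"dr":[0,0,0],"fingers":0.35},
  {"dp":[0,0,0],"dr":[0,0,0],"fingers":0.25},
  {"dp":[0,0,0],"dr":[0,0,0],"fingers":0.2},
  {"dp":[0,0,-10],"dr":[0,0,0],"fingers":0.2},
  {"dp":[0,0,-30],"dr":[0,0,0],"fingers":0.2},
])

```text
time_s: 52.92
tool_pos: [0.5186, -0.0192, 0.2002]
tool_rot: [-179.9, -0.1, 101.7]
force: [0.9, -0.2, 0.5]
grip_width: 0.0693
grasp_force: 0.0
```

Emit:
step_arm([
  {"dp":[0,0,-45],"dr":[0,0,0],"fingers":0.2},
  {"dp":[0,0,-45],"dr":[0,0,0],"fingers":0.2},
  {"dp":[40,-5,0],"dr":[0,0,0],"fingers":0.2},
  {"dp":[48,-6,0],"dr":[0,0,0],"fingers":0.2},
  {"dp":[48,-6,0],"dr":[0,0,0],"fingers":0.2},
])

```text
time_s: 53.55
tool_pos: [0.4751, 0.1121, 0.2913]
tool_rot: [179.9, 0.0, 101.7]
force: [1.0, -0.5, 0.8]
grip_width: 0.0696
grasp_force: 0.0
```

Emit:
step_arm([
  {"dp":[48,-6,0],"dr":[0,0,0],"fingers":0.2},
  {"dp":[48,-6,0],"dr":[0,0,0],"fingers":0.2},
  {"dp":[48,-6,0],"dr":[0,0,0],"fingers":0.2},
  {"dp":[29.6,-5.8,0],"dr":[0,0,0],"fingers":0.2},
  {"dp":[0,0,0],"dr":[0,0,0],"fingers":0.2},
])

```text
time_s: 54.18
tool_pos: [0.4153, 0.2788, 0.2912]
tool_rot: [180.0, -0.0, 102.1]
force: [0.3, -0.1, -0.6]
grip_width: 0.0698
grasp_force: 0.0
```

Emit:
step_arm([
  {"dp":[0,0,0],"dr":[0,0,0],"fingers":0.2},
  {"dp":[0,0,20],"dr":[0,0,0],"fingers":0.2},
  {"dp":[0,0,20],"dr":[0,0,0],"fingers":0.2},
  {"dp":[0,0,0],"dr":[0,0,0],"fingers":0.2},
  {"dp":[0,0,0],"dr":[0,0,0],"fingers":0.2},
])

```text
time_s: 54.8
tool_pos: [0.4177, 0.2752, 0.2512]
tool_rot: [180.0, -0.0, 101.6]
force: [-0.3, -0.4, -0.9]
grip_width: 0.0699
grasp_force: 0.0
```

Run:
```python
from cell import env
from h import *
o=env.get_obs();m=env.camera_model("wrist");im=env.read_camera("wrist")[:,:,::-1].copy()
print(o["tool_pos"],o["tool_rot"],o["qpos"])
print("cap",fitc(m,mask(im,(0,0,0),(180,255,45),(295,180,350,243),3),.230))
t=env.read_camera("top")[:,:,::-1].copy(); t0=cv2.imread("pics/top0.png")
for n,(x0,y0,x1,y1) in dict(can=(336,136,368,185),mill=(304,148,333,190)).items():
    R=cv2.matchTemplate(t[y0-10:y1+10,x0-10:x1+10],t0[y0:y1,x0:x1],cv2.TM_CCOEFF_NORMED); _,v,_,p=cv2.minMaxLoc(R); print(n,v,np.array(p)-10)
```

```text
[0.41768595 0.27516556 0.25123891] [ 1.79956104e+02 -2.52815999e-03  1.01596016e+02] [ 35.30800774   3.90847413 -73.2863837   99.63464552   3.82794823
  79.22270727 -27.05975023]
cap ((413.4885559082031, 286.4565124511719), (27.319421768188477, 31.05621910095215), 103.88692474365234)
can 0.9487840533256531 [0 1]
mill 0.8681283593177795 [0 0]
```

Run:
```python
from cell import env
from h import *
m=env.camera_model("wrist");im=env.read_camera("wrist")[:,:,::-1].copy();cv2.imwrite("pics/w13.png",im)
c=mask(im,(0,0,0),(180,255,45),(270,150,370,300),3); print(cv2.boundingRect(c),cv2.contourArea(c))
def fproj(m,X):
    p=np.array(m["R"])@np.array(X)+np.array(m["t"]); r=np.hypot(p[0],p[1]); th=np.arctan2(r,p[2]); return [m["cx"]+m["fx"]*th*p[0]/r, m["cy"]+m["fy"]*th*p[1]/r]
for P in([.4168,.2757,.23],[.4135,.2865,.23]):
    print(fproj(m,P))
g=im[176:300:4,270:374:4].max(2)
for r,row in zip(range(176,300,4),g): print(r,"".join("%4d"%x for x in row))
```

```text
(297, 205, 47, 58) 2131.5
[np.float64(321.7733195868812), np.float64(243.4237967603585)]
[np.float64(320.1189349002512), np.float64(227.07765611283412)]
176  107 107 103 235 235 182 233 188 162 178 180 182 182 180 183 181 182 176 166 252 237 237 237 229 226 226
180  107 108 104 242 240 201 226 170 175 178 181 182 181 179 182 180 181 182 177 166 240 234 235 235 235 234
184  108 107 107 237 236 255 167 169 176 177 180 180 182 185 182 184 182 177 173 176 255 236 238 238 238 239
188  107 109 109 227 214 206 162 169 172 176 178 183 181 184 181 182 182 177 179 173 173 247 245 245 245 245
192  106 107 117 242 234 178 160 167 170 174 176 182 182 182 181 181 181 177 174 172 184 248 237 240 240 237
196  108 107 151 236 197 164 159 163 170 175 177 180 181 181 181 183 176 174 174 169 166 195 238 236 235 234
200  106 107 178 240 192 153 154 161 166 173 163 147 147 150 153 164 176 172 168 166 164 145 242 244 246 244
204  106 108 212 244 183 150 152 157 162 153 141 140  87  84 139 149 154 169 165 160 158 147 239 239 239 240
208  105 105 207 236 153 143 145 152 160 127  25  27  27  27  30  27 131 16
[... 1731 characters left out ...]
07  64  66  65  65  63 106  86  64 109 106 108
276   65  65  65  67  66  63  66  63  64  65  65  64  63  63  65  66  68  66  69  65  64  67  67  81 105 108
280   96  96  96  94  93  91  92  91  93  92  92  89  89  89  89  89  92  90  93  92  91  92  92  94  94  93
284  126 125 122 123 124 122 122 123 122 122 122 121 120 122 119 122 123 121 123 123 122 122 124 123 123 124
288  136 136 137 137 137 136 136 137 137 138 140 140 136 136 139 137 137 137 137 137 137 138 138 138 138 138
292  146 148 146 148 148 147 146 148 146 146 147 145 145 146 144 145 148 147 146 146 148 146 148 146 147 146
296  143 142 144 143 145 144 145 145 146 145 145 146 147 147 145 146 145 143 144 145 143 145 144 144 143 143
```

The earlier ROI had clipped the cap. Its top disc is centred at about (321,242), matching the predicted (321.8,243.4). Joint 3 is at -73°, so I'll descend while watching it.

Emit:
step_arm([
  {"dp":[0,0,8],"dr":[0,0,0],"fingers":0.2},
  {"dp":[0,0,8],"dr":[0,0,0],"fingers":0.2},
  {"dp":[0,0,4],"dr":[0,0,0],"fingers":0.2},
  {"dp":[0,0,0],"dr":[0,0,0],"fingers":0.2},
  {"dp":[0,0,0],"dr":[0,0,0],"fingers":0.2},
])

```text
time_s: 55.58
tool_pos: [0.4169, 0.2759, 0.2306]
tool_rot: [180.0, -0.0, 101.7]
force: [-0.3, 0.3, 0.6]
grip_width: 0.0699
grasp_force: 0.0
```

```bash
python3 -c "
from cell import env
print(env.get_obs()['qpos'].round(2),env.get_obs()['tool_pos'])"
```

```text
[ 34.32   5.37 -73.27 101.45   5.27  77.04 -28.37] [0.41691206 0.27587783 0.23061767]
```

q3 stays steady during the descent. Continuing down to grip.

Emit:
step_arm([
  {"dp":[0,0,15],"dr":[0,0,0],"fingers":0.2},
  {"dp":[0,0,15],"dr":[0,0,0],"fingers":0.2},
  {"dp":[0,0,9],"dr":[0,0,0],"fingers":0.2},
  {"dp":[0,0,0],"dr":[0,0,0],"fingers":0.3},
  {"dp":[0,0,0],"dr":[0,0,0],"fingers":0.5},
])

```text
time_s: 56.2
tool_pos: [0.417, 0.276, 0.1917]
tool_rot: [180.0, -0.0, 101.7]
force: [0.2, 0.3, -0.4]
grip_width: 0.0581
grasp_force: 0.0
```

Emit:
step_arm([
  {"dp":[0,0,0],"dr":[0,0,0],"fingers":0.6},
  {"dp":[0,0,0],"dr":[0,0,0],"fingers":1},
  {"dp":[0,0,0],"dr":[0,0,0],"fingers":1},
  {"dp":[0,0,0],"dr":[0,0,0],"fingers":1},
  {"dp":[0,0,0],"dr":[0,0,0],"fingers":1},
])

```text
time_s: 56.82
tool_pos: [0.4169, 0.2757, 0.1917]
tool_rot: [180.0, 0.0, 101.7]
force: [-0.5, -0.2, 2.4]
grip_width: 0.0314
grasp_force: 25.0
```

Emit:
step_arm([
  {"dp":[0,0,0],"dr":[0,0,0],"fingers":1},
  {"dp":[0,0,0],"dr":[0,0,0],"fingers":1},
  {"dp":[0,0,0],"dr":[0,0,0],"fingers":1},
  {"dp":[0,0,-10],"dr":[0,0,0],"fingers":1},
  {"dp":[0,0,-10],"dr":[0,0,0],"fingers":1},
])

```text
time_s: 57.45
tool_pos: [0.4161, 0.2752, 0.211]
tool_rot: [-179.9, 0.0, 101.7]
force: [-0.6, -0.0, -6.8]
grip_width: 0.0312
grasp_force: 25.0
```

```bash
python3 -c "
from cell import env
print(env.get_obs()['qpos'].round(2),env.get_obs()['tool_pos'])"
```

```text
[ 33.25   6.8  -72.94 103.13   6.7   75.07 -29.64] [0.41613942 0.27516339 0.21100785]
```

Emit:
step_arm([
  {"dp":[0,0,-30],"dr":[0,0,0],"fingers":1},
  {"dp":[0,0,-30],"dr":[0,0,0],"fingers":1},
  {"dp":[0,0,-20],"dr":[0,0,0],"fingers":1},
  {"dp":[-15,3,0],"dr":[0,0,0],"fingers":1},
  {"dp":[-35,6,0],"dr":[0,0,0],"fingers":1},
])

```text
time_s: 58.08
tool_pos: [0.4348, 0.2305, 0.2918]
tool_rot: [180.0, -0.1, 102.0]
force: [0.6, -0.8, -7.8]
grip_width: 0.0314
grasp_force: 25.0
```

Emit:
step_arm([
  {"dp":[-45,8,0],"dr":[0,0,0],"fingers":1},
  {"dp":[-45,8,0],"dr":[0,0,0],"fingers":1},
  {"dp":[-45,8,0],"dr":[0,0,0],"fingers":1},
  {"dp":[-35,6,0],"dr":[0,0,0],"fingers":1},
  {"dp":[-16,2.6,0],"dr":[0,0,0],"fingers":1},
])

```text
time_s: 58.7
tool_pos: [0.5057, 0.0502, 0.2911]
tool_rot: [-179.9, 0.0, 101.5]
force: [0.1, 1.8, -7.1]
grip_width: 0.0315
grasp_force: 25.0
```

Emit:
step_arm([
  {"dp":[0,0,0],"dr":[0,0,0],"fingers":1},
  {"dp":[0,0,15],"dr":[0,0,0],"fingers":1},
  {"dp":[0,0,30],"dr":[0,0,0],"fingers":1},
  {"dp":[0,0,15],"dr":[0,0,0],"fingers":1},
  {"dp":[0,0,0],"dr":[0,0,0],"fingers":1},
])

```text
time_s: 59.32
tool_pos: [0.5041, 0.054, 0.2302]
tool_rot: [-179.8, -0.0, 101.8]
force: [0.6, -0.5, -5.9]
grip_width: 0.0314
grasp_force: 25.0
```

Emit:
step_arm([
  {"dp":[0,0,15],"dr":[0,0,0],"fingers":1},
  {"dp":[0,0,14],"dr":[0,0,0],"fingers":1},
  {"dp":[0,0,6],"dr":[0,0,0],"fingers":1},
  {"dp":[0,0,4],"dr":[0,0,0],"fingers":1},
  {"dp":[0,0,0],"dr":[0,0,0],"fingers":1},
])

```text
time_s: 59.95
tool_pos: [0.5054, 0.053, 0.1924]
tool_rot: [-180.0, -0.0, 101.7]
force: [0.3, -0.2, -6.7]
grip_width: 0.0311
grasp_force: 25.0
```

Emit:
step_arm([
  {"dp":[0,0,2],"dr":[0,0,0],"fingers":1},
  {"dp":[0,0,1],"dr":[0,0,0],"fingers":1},
  {"dp":[0,0,0.5],"dr":[0,0,0],"fingers":1},
  {"dp":[0,0,0],"dr":[0,0,0],"fingers":1},
  {"dp":[0,0,0],"dr":[0,0,0],"fingers":1},
])

```text
time_s: 60.58
tool_pos: [0.5055, 0.053, 0.1891]
tool_rot: [180.0, 0.0, 101.7]
force: [0.3, -0.1, -6.5]
grip_width: 0.0315
grasp_force: 25.0
```

Emit:
step_arm([
  {"dp":[0,0,1.5],"dr":[0,0,0],"fingers":1},
  {"dp":[0,0,1],"dr":[0,0,0],"fingers":1},
  {"dp":[0,0,1],"dr":[0,0,0],"fingers":1},
  {"dp":[0,0,0],"dr":[0,0,0],"fingers":1},
  {"dp":[0,0,0],"dr":[0,0,0],"fingers":1},
])

```text
time_s: 61.2
tool_pos: [0.5055, 0.053, 0.1858]
tool_rot: [180.0, 0.0, 101.7]
force: [-0.6, -0.4, -3.3]
grip_width: 0.0315
grasp_force: 25.0
```

Emit:
step_arm([
  {"dp":[0,0,0.5],"dr":[0,0,0],"fingers":1},
  {"dp":[0,0,0],"dr":[0,0,0],"fingers":1},
  {"dp":[0,0,0],"dr":[0,0,0],"fingers":0.5},
  {"dp":[0,0,0],"dr":[0,0,0],"fingers":0.35},
  {"dp":[0,0,0],"dr":[0,0,0],"fingers":0.2},
])

```text
time_s: 61.82
tool_pos: [0.5057, 0.0532, 0.1851]
tool_rot: [180.0, -0.0, 101.7]
force: [1.0, -0.1, -0.5]
grip_width: 0.0534
grasp_force: 0.0
```

Emit:
step_arm([
  {"dp":[0,0,-15],"dr":[0,0,0],"fingers":0.2},
  {"dp":[0,0,-40],"dr":[0,0,0],"fingers":0.2},
  {"dp":[0,0,-45],"dr":[0,0,0],"fingers":0.2},
  {"dp":[0,0,-45],"dr":[0,0,0],"fingers":0.2},
  {"dp":[-30,0,0],"dr":[0,0,0],"fingers":0.2},
])

```text
time_s: 62.45
tool_pos: [0.5134, 0.0269, 0.3352]
tool_rot: [179.5, 0.1, 102.0]
force: [1.4, -0.9, -0.9]
grip_width: 0.069
grasp_force: 0.0
```

Emit:
step_arm([
  {"dp":[-48,-15,0],"dr":[0,0,0],"fingers":0},
  {"dp":[-48,-15,0],"dr":[0,0,0],"fingers":0},
  {"dp":[-48,-15,0],"dr":[0,0,0],"fingers":0},
  {"dp":[-48,-15,0],"dr":[0,0,0],"fingers":0},
  {"dp":[-48,-15,0],"dr":[0,0,0],"fingers":0},
])

```text
time_s: 63.08
tool_pos: [0.4866, -0.2281, 0.3314]
tool_rot: [179.9, 0.1, 101.7]
force: [0.8, 0.3, 0.5]
grip_width: 0.087
grasp_force: 0.0
```

Emit:
step_arm([
  {"dp":[-48,0,0],"dr":[0,0,0],"fingers":0},
  {"dp":[-48,0,0],"dr":[0,0,0],"fingers":0},
  {"dp":[-48,0,0],"dr":[0,0,0],"fingers":0},
  {"dp":[-30,0,0],"dr":[0,0,0],"fingers":0},
  {"dp":[0,0,0],"dr":[0,0,0],"fingers":0},
])

```text
time_s: 63.7
tool_pos: [0.5212, -0.4, 0.3296]
tool_rot: [180.0, -0.1, 101.4]
force: [0.0, 0.1, -0.5]
grip_width: 0.0866
grasp_force: 0.0
```

Run:
```python
from cell import env
from h import *
o=env.get_obs();print(o["tool_pos"],o["joint_velocities"].round(1),o["force"])
im={n:env.read_camera(n)[:,:,::-1].copy() for n in("top","scene")}
R0={"top":dict(bottle=(274,155,303,196),can=(336,136,368,185),mill=(304,162,333,190)),"scene":dict(bottle=(333,124,358,160),can=(300,176,332,258),mill=(318,150,332,172))}
for cn in im:
    cv2.imwrite(f"pics/{cn}14.png",im[cn]); t=im[cn];t0=cv2.imread(f"pics/{cn}0.png")
    for n,(x0,y0,x1,y1) in R0[cn].items():
        R=cv2.matchTemplate(t[y0-10:y1+10,x0-10:x1+10],t0[y0:y1,x0:x1],cv2.TM_CCOEFF_NORMED); _,v,_,p=cv2.minMaxLoc(R); print(cn,n,round(v,3),np.array(p)-10)
t=im["top"];H=cv2.cvtColor(t,cv2.COLOR_BGR2HSV)[130:190,395:445,1]
for y in range(15,60,3): print("".join("%4d"%x for x in H[y,::3]))
```

```text
[ 0.52122962 -0.40004982  0.32960606] [-0.8 -2.6 -2.6  2.5 -2.2  0.3 -0.5] [ 0.00730088  0.12848165 -0.45270171]
top bottle 0.979 [0 0]
top can 0.95 [0 1]
top mill 0.99 [0 0]
scene bottle 0.989 [0 0]
scene can 0.993 [-1  0]
scene mill 0.991 [0 0]
  14  14   9   8   7   6   8   9   7   7   6   8   6   7   7   6  16
   7   6   8   7   7  36 106 133  86  23  17  14   6   6   6   5   7
   7   6   7   7 105 133 129  22  21  20  21  20  18   6   7   6   6
   8   6   6 101 133 129  27  20  21  20  31  21  20  26   7   7   7
   8   7   6 132 128  68  25  20  20  34  20  21  20  47  35   7   6
   7   7 112 131 133  42  20  19  19  19  25  21  20  55  35  36   6
  35   7 124 131 130  42  31  29  20  19  19  20  20 114  40  36   8
  34  26 126 131 131  42  40  23  41  19  19  20  41 124  49  34   7
  34  34  58 132 130  84  41  42  42  35  41  40 120 128  36  34   6
  36  35   6 130 124 133  85  40  40  41  61 119 122 127  36  11   6
  34  36   6  42 131 132 132 129 124 130 132 129 132  17   7   6   6
  10   6   7   6  42 131 131 131 129 127 131 130  71   7   6   6   7
   7   7   7   7   6  10  45 129 130 130  94  11   7   9   7   6   6
   9   7   7   7   7   6   7   7   8   7  16  84  61  55  74  77  10
   8   8   6   6   7   7   7   6   7  60  56  58  58  62  69  74  79
```

All three match their start pictures to within 1 pixel (about 2 mm), the pot is centred on the coaster, and the robot is clear of everything. I'm handing the job in.

```bash
python3 -c "
from cell import env
print(env.sign_off())"
```

```text
the job is handed in; nothing more can be done
None
```

The job is handed in: the sugar pot stands centred on the coaster, and the bottle, mill and canister are back in their caddy spots to within about 2 mm by camera check; no verdict was returned at sign-off.

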